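Fetch the pencil box from behind the display jars

ROBOT

A 6-joint arm with a two-finger parallel gripper is mounted at the origin on the work surface. World frame = base frame: x ahead of the robot, y to its left, z up, the work surface at z = 0. Lengths are in m, angles in rad, forces in N, time in s.
With the tool pointing down it reaches from about 0.375 to 0.9 m from the base axis. Payload 3.1 kg.
Tool frame: the origin (TCP) lies midway between the tips of the shut fingers; the grasp point (between the pads) lies 19 mm behind it; x points along the fingers, y is the direction in which the jaws open and shut, and the axes are right-handed (so a half turn about x gives the same grasp; the last joint's range is limited). The gripper opens to 85 mm and grips with 20 to 120 N. Pads are 22 mm wide; open, the fingers measure 114 mm over their backs; the gripper's body (76 mm by 85 mm) begins 54 mm behind the grasp point. The pads swing forward as they close: fully open they stand 13 mm farther back than shut.
Start: joints at [0.988, 0.527, 1.433, -0, 1.181, -0.178], TCP at [0.246, 0.574, 0.231] pointing down, gripper open.
Joint ranges: [-3.08, 3.08], [-0.75, 2.2], [0.22, 2.44], [-1.43, 4.57], [0, 2.65], [-2.85, 2.85]. Speed limits (rad/s): [2.79, 2.79, 3.14, 3.14, 3.14, 3.14].

INTERFACE

Orientations are given as a unit quaternion [x, y, z, w].
In Python, from station import manip gives the robot as it stands.
- The arm moves only by the tool carry_out, never from a script. Its argument "commands" is a list that holds one entry, the list of rows, each a list of 7 numbers: the shift along the tool's x, y, z in units of 25 mm (1.0 is 25 mm), then the turn, a rotation vector about the tool's x, y, z in units of 5 degrees (1.0 is 5 degrees), then the finger opening in mm, from 0 to 85.4. A call has exactly 5 rows; each row is the pose to reach, as a shift and turn from the pose commanded when the call began, along the tool's axes at that moment; what a row does not reach only later rows make up. A row lasts 1/10 s, in which the tool goes at most 50 mm and 8.59 degrees, less where a joint would pass 70% of its speed; a pose out of reach is approached as far as the arm can. A call with a gripper value outside its range is refused whole. The fingers move at their own pace and stop on an object; "force" is the grip in N (left out, the last holds). Time passes only in rows, so rows that repeat a pose let the fingers close, or fill a call up. It gives the time, the measured TCP pose, the force and the opening at its end, in the units of the state.
- manip.sense(): the state, without advancing time (a new reading comes with each control period).
- manip.snapshot(name): name is "side" or "top" or "wrist"; returns a dict with "image" (384x512x3 uint8, red, green, blue), "fx", "fy", "cx", "cy" (pixels), "rvec" (rotation vector, rad) and "tvec" (3), from world to camera coordinates, as OpenCV has them. Camera axes: x right, y down, z forward; pixel columns grow to the right and rows downward; lengths in m; the calibration is good to about 2 mm. A picture is of the moment at which its call begins. There is no depth.
- manip.sign_off(): hands the job in, once; it reports no verdict.
The state is a dict: "t": time; "q": joint angles; "qd": joint speeds; "tau": joint torques, N m; "tcp_pos": TCP position; "tool_rot": TCP orientation; "force": force on the tool from outside, world axes, zero at the start; "ft_torque": the same for the moment, N m; "finger_gap": opening from 0.0 (shut) to 1.0 (fully open).
Only numpy, scipy, OpenCV 4.12 (cv2) and the standard library are available. Lean on these libraries where they do the work, as an engineer would, in place of code of your own. Each camera call takes 0.05 s, during which the arm holds its last target.

TASK

A customer wants the wooden pencil box that lies behind the jar, the bottle and the can on the display board. Clear all three into the grey side tray, then lay the box, lid up and lengthways, on the felt strip in the middle of the wooden order tray, and only then put the jar, the bottle and the can back, each on the very pad it came from. Keep the three upright throughout and leave the pencil cup, the tape dispenser and the tape roll alone.

Things in the scene. Friction and masses are not known exactly. Their poses are not given: they have to be found in the camera images.
- display: fixed plywood display board, 160 (its x) x 236 (its y) x 15 mm thick; origin at the centre of its underside, on the counter, z up; at yaw 0 its front faces the robot (-x). Its flat top is 15 mm above the origin. Flush cork marks on top: three round pads 62 mm across in the front row at x = -35 mm, y = -68, 0 and +68 mm, and behind them one oblong mark 52 x 176 mm (long side along y) at x = +30 mm, y = 0
- side_tray: fixed shallow grey plastic tray, empty, 270 (its x) x 120 (its y) x 13 mm outside, walls and floor 5 mm thick (lip 8 mm above the floor); origin at the centre of its underside, inner floor 5 mm above it. Stands to the left or the right of the display board
- order_tray: fixed shallow brown wooden tray of the same size as the side tray (270 along its x, 120 along its y, 13 mm high, walls and floor 5 mm), with a flush grey felt strip 176 x 52 mm in the middle of its floor, long side along x; origin at the centre of its underside, inner floor 5 mm above it. Stands on the other side of the display board
- jar: loose upright white plastic jar with a black screw lid, the widest and lowest of the three: 58 mm across up to 64 mm height, lid 54 mm across, 80 mm high in all, about 0.22 kg; origin at the centre of its underside, z up. At the start on one of the three round pads of the display board, within 3 mm of its centre
- bottle: loose upright amber glass bottle: 46 mm across up to 70 mm height, then a shoulder and a black cap 28 mm across, 105 mm high in all, about 0.18 kg; origin at the centre of its underside, z up. At the start on one of the three round pads, within 3 mm of its centre
- can: loose upright plain aluminium can, 50 mm across and 95 mm high, with a flat top and a thin dark line round it near the top, about 0.2 kg; origin at the centre of its underside, z up. At the start on one of the three round pads, within 3 mm of its centre
- pencil_box: loose closed light wooden pencil box, 170 (its x) x 46 (its y) x 28 mm high, about 0.2 kg, with a darker lid panel (fixed) on top; origin at the centre of its underside, z up. At the start it lies lid up on the oblong mark of the display board, its long side along the board's y, about 13 mm behind the three
- pencil_cup: bystander: white ceramic cup with pencils, 72 mm across, cup 95 mm and pencils about 160 mm high; origin at the centre of its underside. Stands beyond the display board
- dispenser: bystander: black desk tape dispenser, 60 (its x) x 150 (its y) x 86 mm high, 0.9 kg; origin at the centre of its underside. Stands beyond the display board
- tape_roll: bystander: cardboard tape core lying flat, 90 mm across, 24 mm high; origin at the centre of its underside. Lies beyond the display board

How it is judged:
On the way, in this order (a step that is already met when the one before it is completed fails the run):
1. jar, bottle and can all stand released in the side tray, the pencil box still on the display board (x of jar in the frame of side_tray between -0.12 and 0.12 m and y of jar in the frame of side_tray between -0.05 and 0.05 m and z of each of jar, bottle, can in the frame of side_tray below 0.012 m and angle between each of jar, bottle, can's own z axis and vertical below 0.1 rad and contact force between each of jar, bottle, can and the fingers below 0.2 N and linear speed of each of jar, bottle, can below 0.03 m/s and x of bottle in the frame of side_tray between -0.12 and 0.12 m and y of bottle in the frame of side_tray between -0.05 and 0.05 m and x of can in the frame of side_tray between -0.12 and 0.12 m and y of can in the frame of side_tray between -0.05 and 0.05 m and distance of pencil_box from where it was at the start of the episode below 0.03 m), for 0.2 s.
2. the pencil box lies released on the felt strip of the order tray while the three still stand in the side tray (x of pencil_box in the frame of order_tray between -0.015 and 0.015 m and y of pencil_box in the frame of order_tray between -0.015 and 0.015 m and z of pencil_box in the frame of order_tray below 0.012 m and angle between the x axis of pencil_box and the x axis of order_tray, either way round below 0.2 rad and angle between each of pencil_box, jar, bottle, can's own z axis and vertical below 0.1 rad and linear speed of each of pencil_box, jar, bottle, can below 0.03 m/s and contact force between each of pencil_box, jar, bottle, can and the fingers below 0.2 N and x of jar in the frame of side_tray between -0.12 and 0.12 m and y of jar in the frame of side_tray between -0.05 and 0.05 m and z of each of jar, bottle, can in the frame of side_tray below 0.012 m and x of bottle in the frame of side_tray between -0.12 and 0.12 m and y of bottle in the frame of side_tray between -0.05 and 0.05 m and x of can in the frame of side_tray between -0.12 and 0.12 m and y of can in the frame of side_tray between -0.05 and 0.05 m), for 0.2 s.
At the end, for the whole second after the job is handed in: pencil box flat, lid up, on the order tray floor, centre within 15 mm of the middle along each tray axis, long side within 0.2 rad of the tray's; jar, bottle and can upright (0.1 rad), each within 15 mm of where it stood at the start; all released and at rest (x of pencil_box in the frame of order_tray between -0.015 and 0.015 m and y of pencil_box in the frame of order_tray between -0.015 and 0.015 m and z of pencil_box in the frame of order_tray below 0.012 m and angle between the x axis of pencil_box and the x axis of order_tray, either way round below 0.2 rad and angle between each of pencil_box, jar, bottle, can's own z axis and vertical below 0.1 rad and linear speed of pencil_box below 0.03 m/s and contact force between each of pencil_box, jar, bottle, can and the fingers below 0.2 N and distance of each of jar, bottle, can from where it was at the start of the episode below 0.015 m and linear speed of each of jar, bottle, can below 0.02 m/s); the robot touches nothing.
It fails at once if the jar, the bottle or the can is knocked over (angle between any of jar, bottle, can's own z axis and vertical above 0.7 rad).
It fails at once if a bystander is moved by more than 20 mm (distance of any of pencil_cup, dispenser, tape_roll from where it was at the start of the episode above 0.02 m).
It also fails if it takes over 144 s, if anything falls off the work surface, if the arm or the gripper's body presses on something with over 40 N, if the wrist force passes 120 N, or if a joint passes its speed limit or range.

## Working session

There is one attempt and no reset: what is moved stays moved. The work goes in short steps, Python scripts to look and compute and a tool call to move; the robot and the scene stay as the last step left them, time stands still between calls to the robot, and variables do not carry over. Pictures are saved under pics/ and viewed, and the job is handed in when it is done.

Besides the shell and the picture viewer there is one more tool, called after "Request:" in YAML: its name, and indented under it one key for each argument. carry_out: Moves the arm, as the interface text tells. Its arguments: {"type":"object","properties":{"commands":{"type":"array"},"force":{"type":"number"}},"required":["commands"]}

```bash
mkdir -p pics; ls; python3 - <<'E'
from station import manip
import cv2,numpy as np
print(manip.sense())
for n in ["side","top","wrist"]:
    s=manip.snapshot(n)
    cv2.imwrite(f"pics/{n}0.png",s["image"][:,:,::-1])
    np.savez(f"pics/{n}0.npz",**s)
    print(n,s["fx"],s["fy"],s["cx"],s["cy"],s["rvec"],s["tvec"])
E
```

```text
pics
{'t': 0.0, 'q': array([ 9.87509385e-01,  5.28467404e-01,  1.43393326e+00, -2.40471977e-05,
        1.18139976e+00, -1.78511299e-01]), 'qd': array([-8.74684792e-05,  1.12906955e-03,  6.76879387e-04, -1.65392110e-03,
        2.00578301e-03,  2.45529278e-03]), 'tau': array([-1.32936616e-04, -4.42356098e+01, -1.78024936e+01, -2.36850838e-04,
        8.43362999e-03, -1.71928127e-05]), 'tcp_pos': array([0.24570754, 0.57387777, 0.23032302]), 'tool_rot': array([ 0.14140402,  0.69295741, -0.14285911,  0.69239165]), 'force': array([ 0.16266343,  0.49481619, -0.79331908]), 'ft_torque': array([-0.01691199,  0.00170904,  0.02417632]), 'finger_gap': 1.0038823580588727}
side 456.09937616136295 456.09937616136295 252.883155339798 183.73752935747058 [ 2.26700296 -0.95249406  0.3473794 ] [-0.44511862  0.37031991  0.85007394]
top 463.86566032333326 463.86566032333326 252.5614056214038 190.67674056681736 [ 2.13164739 -2.14269187  0.17424364] [0.0014923  0.63280388 0.97147372]
wrist 269.2944499239832 269.2944499239832 255.81729614498192 188.75411205622504 [-2.38685336 -1.5738108  -0.25520023] [-0.62422762 -0.04036036  0.38135056]
```

View pics/side0.png

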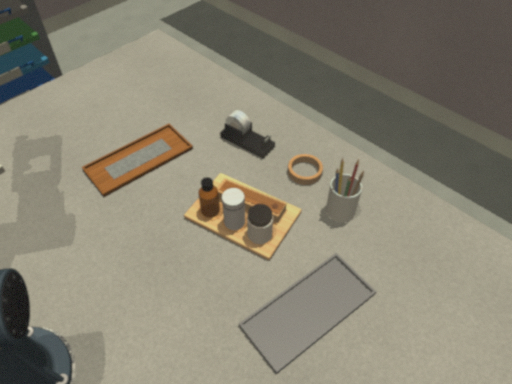

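View pics/top0.png

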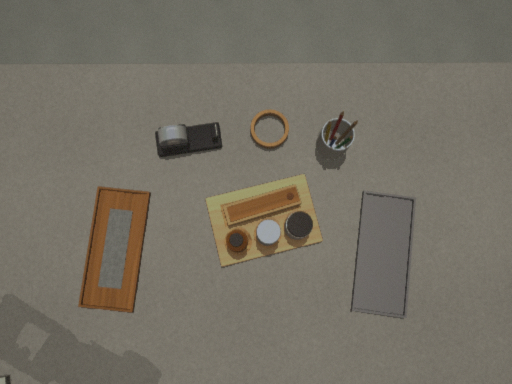

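View pics/wrist0.png

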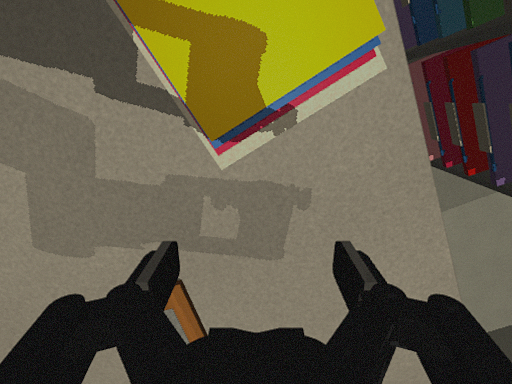

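```bash
cat > h.py <<'E'
import cv2,numpy as np
from scipy.spatial.transform import Rotation as R
def load(n): return dict(np.load(f"pics/{n}.npz"))
def cast(s,uv,z):
    uv=np.atleast_2d(np.array(uv,float))
    Rm=R.from_rotvec(s["rvec"]).as_matrix(); c=-Rm.T@s["tvec"]
    d=np.c_[(uv[:,0]-s["cx"])/s["fx"],(uv[:,1]-s["cy"])/s["fy"],np.ones(len(uv))]@Rm
    return c+d*((z-c[2])/d[:,2])[:,None]
def proj(s,P):
    P=np.atleast_2d(np.array(P,float)); Rm=R.from_rotvec(s["rvec"]).as_matrix()
    q=P@Rm.T+s["tvec"]
    return np.c_[s["fx"]*q[:,0]/q[:,2]+s["cx"],s["fy"]*q[:,1]/q[:,2]+s["cy"]]
def snap(n,tag):
    from station import manip
    s=manip.snapshot(n); np.savez(f"pics/{n}{tag}.npz",**s); cv2.imwrite(f"pics/{n}{tag}.png",s["image"][:,:,::-1]); return s
E
python3 - <<'E'
from h import *
s=load("top0"); im=s["image"]
for n,(x0,x1,y0,y1) in dict(b=(195,335,165,275)).items():
    cv2.imwrite(f"pics/top0_{n}.png",cv2.resize(im[y0:y1,x0:x1,::-1],None,fx=5,fy=5,interpolation=cv2.INTER_CUBIC))
hsv=cv2.cvtColor(im,cv2.COLOR_RGB2HSV)
for p in [(215,200),(115,200),(115,250),(383,250),(240,205),(268,233),(299,225),(237,241),(300,150),(383,194)]:
    print(p,hsv[p[1],p[0]])
s=load("side0"); im=s["image"]
cv2.imwrite("pics/side0_b.png",cv2.resize(im[160:270,175:315,::-1],None,fx=5,fy=5,interpolation=cv2.INTER_CUBIC))
E
```

```text
(215, 200) [ 28  80 157]
(115, 200) [ 16 173 122]
(115, 250) [ 30  21 109]
(383, 250) [ 13  16 110]
(240, 205) [ 15 157 130]
(268, 233) [109  17 167]
(299, 225) [15 48 53]
(237, 241) [ 7 39 59]
(300, 150) [ 21  35 124]
(383, 194) [ 10  15 104]
```

View pics/top0_b.png

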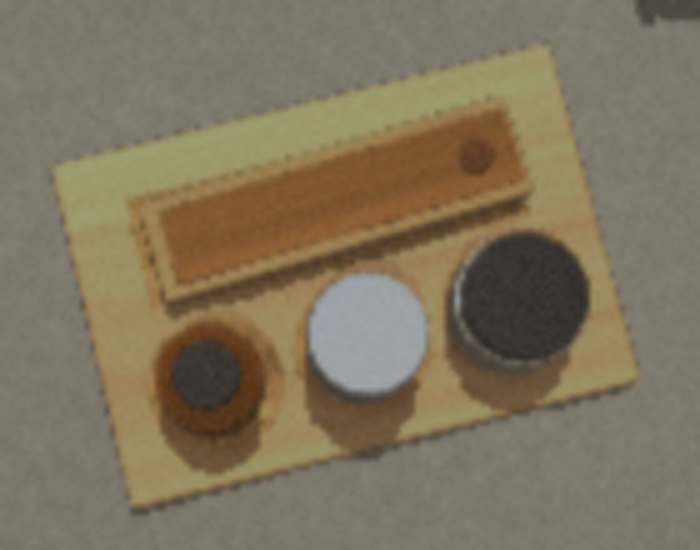

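View pics/side0_b.png

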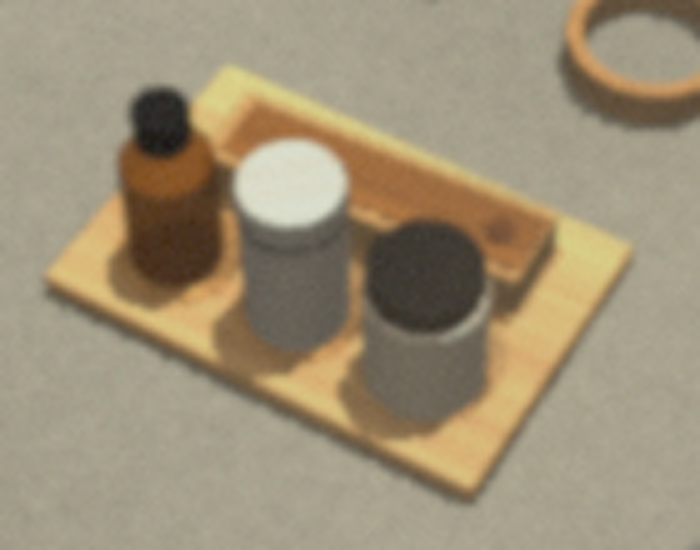

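```bash
python3 - <<'E'
from h import *
s=load("top0"); im=s["image"]; hsv=cv2.cvtColor(im,cv2.COLOR_RGB2HSV).astype(int)
def box(m,roi,z,name):
    mm=np.zeros_like(m,np.uint8); x0,x1,y0,y1=roi; mm[y0:y1,x0:x1]=m[y0:y1,x0:x1]
    mm=cv2.morphologyEx(mm,cv2.MORPH_OPEN,np.ones((3,3),np.uint8))
    c=max(cv2.findContours(mm,0,1)[0],key=cv2.contourArea)
    W=cast(s,c[:,0,:],z)[:,:2].astype(np.float32)
    r=cv2.minAreaRect(W*1000); bp=cv2.boxPoints(r)
    e=bp[1]-bp[0]; f=bp[2]-bp[1]; l=e if np.linalg.norm(e)>np.linalg.norm(f) else f
    print(name,np.round(r[0],1),np.round(r[1],1),"long dir deg",round(np.degrees(np.arctan2(l[1],l[0])),2))
S=hsv[...,1]
box((S>55),(195,335,165,275),.015,"board")
box((S>80),(70,160,175,320),.013,"order")
print(hsv[185:200,380])
# grey tray edges: dark outline
E
python3 - <<'E'
from h import *
s=load("top0"); im=s["image"]
cv2.imwrite("pics/top0_t.png",cv2.resize(im[180:325,340:425,::-1],None,fx=4,fy=4,interpolation=cv2.INTER_CUBIC))
# ray casts by eye
o=np.array([195,165])
for n,p,z in [("can",(367,333),.110),("jar",(522,297),.095),("cap",(207,375),.120)]:
    print(n,cast(s,np.array(p)/5+o-0.4,z))
for p in [(160,205),(500,100),(530,188),(172,300)]:
    print("box",cast(s,np.array(p)/5+o-.4,.043))
t=load("side0"); o=np.array([175,160])
for n,p,z in [("can",(291,185),.110),("jar",(425,275),.095),("cap",(160,105),.120)]:
    print(n,cast(t,np.array(p)/5+o-.4,z))
for p in [(225,68),(630,245),(470,495),(47,278)]:
    print("board",cast(t,np.array(p)/5+o-.4,.015))
E
```

```text
board [573.4 -25.7] [162.2 237. ] long dir deg -76.14
order [511.2 308.5] [123.2 271.4] long dir deg -6.28
[[ 23  27 123]
 [ 20  30 126]
 [ 20  30 126]
 [ 24  28 126]
 [ 22  31 125]
 [ 24  30 121]
 [ 20  31 123]
 [ 25  24 118]
 [ 13  17 108]
 [ 13  24  94]
 [  0  11  67]
 [ 13  34  67]
 [ 30  10 100]
 [ 23  19 109]
 [ 23  19 108]]
can [[ 0.53896933 -0.03289842  0.11      ]]
jar [[ 0.5547589  -0.09821151  0.095     ]]
cap [[0.52160008 0.0322714  0.12      ]]
box [[0.60102807 0.05580806 0.043     ]]
box [[ 0.64741547 -0.09553046  0.043     ]]
box [[ 0.60777232 -0.10803362  0.043     ]]
box [[0.55891979 0.05037288 0.043     ]]
can [[ 0.53511429 -0.03714358  0.11      ]]
jar [[ 0.54884499 -0.1054741   0.095     ]]
cap [[0.52084823 0.03165811 0.12      ]]
board [[0.61636714 0.1019258  0.015     ]]
board [[ 0.67418494 -0.12182465  0.015     ]]
board [[ 0.5192683  -0.16215693  0.015     ]]
board [[0.46579558 0.06346641 0.015     ]]
```

View pics/top0_t.png

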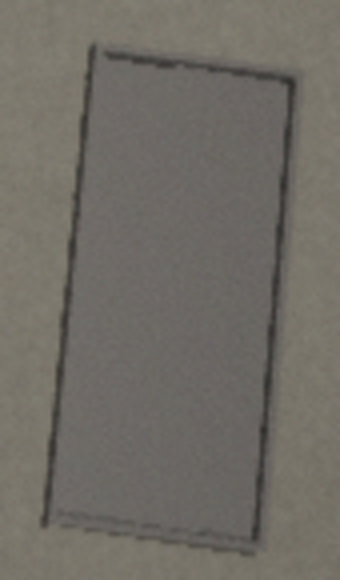

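```bash
cat >> h.py <<'E'
def rot_down(yaw):
    # tool x down, tool y horizontal at yaw (rad)
    x=np.array([0,0,-1.]); y=np.array([np.cos(yaw),np.sin(yaw),0]); return np.c_[x,y,np.cross(x,y)]
def plan(pos=None,yaw=None,half=True):
    "units for a move to TCP pos, jaw yaw in deg"
    from station import manip
    st=manip.sense(); R0=R.from_quat(st["tool_rot"]).as_matrix()
    p=st["tcp_pos"] if pos is None else np.array(pos)
    d=R0.T@(p-st["tcp_pos"])/.025
    cand=[np.radians(yaw)+k*np.pi for k in (0,1)] if yaw is not None else [np.arctan2(R0[1,1],R0[0,1])]
    rv=min([R.from_matrix(R0.T@rot_down(c)).as_rotvec(degrees=True)/5 for c in cand],key=np.linalg.norm)
    print("t",round(st["t"],2),"pos",np.round(st["tcp_pos"],4),"jawyaw",round(np.degrees(np.arctan2(R0[1,1],R0[0,1])),1),"q6",round(st["q"][5],2),"gap",round(st["finger_gap"],3),"F",np.round(st["force"],1))
    print("shift",np.round(d,2),"turn",np.round(rv,2))
E
python3 - <<'E'
from h import *
s=load("top0"); t=load("side0")
c=np.array([(92,46),(297,76),(257,550),(42,526)])/4+[340,180]-.4
W=cast(s,c,.013)[:,:2]*1000; print("side tray top",W.round(1),W.mean(0).round(1),[np.linalg.norm(W[i]-W[i-1]).round(1) for i in range(4)])
print(np.degrees(np.arctan2(*(W[0]-W[3])[::-1])),np.degrees(np.arctan2(*(W[1]-W[2])[::-1])))
im=t["image"]; S=cv2.cvtColor(im,cv2.COLOR_RGB2HSV)[...,1]
def box(m,roi,z,name):
    mm=np.zeros_like(m,np.uint8); x0,x1,y0,y1=roi; mm[y0:y1,x0:x1]=m[y0:y1,x0:x1]
    mm=cv2.morphologyEx(mm,cv2.MORPH_OPEN,np.ones((3,3),np.uint8))
    c=max(cv2.findContours(mm,0,1)[0],key=cv2.contourArea)
    W=cast(t,c[:,0,:],z)[:,:2].astype(np.float32)
    r=cv2.minAreaRect(W*1000); bp=cv2.boxPoints(r)
    e=bp[1]-bp[0]; f=bp[2]-bp[1]; l=e if np.linalg.norm(e)>np.linalg.norm(f) else f
    print(name,np.round(r[0],1),np.round(r[1],1),round(np.degrees(np.arctan2(l[1],l[0])),2))
box(S>80,(75,200,120,200),.013,"order side view")
plan([.45,-.0,.3],13.86)
E
```

```text
side tray top [[ 636.8 -253.7]
 [ 618.9 -369.9]
 [ 356.6 -331.9]
 [ 370.  -214.6]] [ 495.6 -292.5] [np.float64(269.6), np.float64(117.6), np.float64(265.0), np.float64(118.1)]
-8.3288531486595 -8.246449097613741
order side view [506.4 301.8] [128.9 272.3] -6.3
t 0.15 pos [0.2458 0.574  0.2306] jawyaw 66.8 q6 -0.18 gap 1.0 F [-0.4 -0.4 -0.2]
shift [ -2.75 -17.89  16.55] turn [1.059e+01 1.000e-02 2.000e-02]
```

Request:
carry_out:
  commands:
    - [[-0.2,-1.3,1.2,1.2,0,0,85],[-0.6,-2.6,2.4,2.4,0,0,85],[-1,-3.9,3.6,3.6,0,0,85],[-1.3,-5.2,4.8,4.8,0,0,85],[-1.7,-6.5,6,6,0,0,85]]

```text
t: 0.65
tcp_pos: [0.3199, 0.3642, 0.2737]
tool_rot: [0.317, 0.632, -0.318, 0.632]
force: [0.1, -0.3, 0.0]
finger_gap: 0.998
```

```bash
python3 -c "
from h import *
plan([.45,-.03,.33],13.86)"
```

```text
t 0.65 pos [0.3199 0.3642 0.2737] jawyaw 36.6 q6 -0.02 gap 0.998 F [ 0.1 -0.3  0. ]
shift [-2.24 -5.22 15.76] turn [4.55 0.   0.01]
```

Request:
carry_out:
  commands:
    - [[-0.4,-0.6,1.6,1,0,0,85],[-0.9,-1.2,3.2,2,0,0,85],[-1.4,-1.8,4.8,3,0,0,85],[-1.8,-2.3,6.4,4,0,0,85],[-2.2,-2.8,8,4.5,0,0,85]]

```text
t: 1.15
tcp_pos: [0.3837, 0.1624, 0.3293]
tool_rot: [0.435, 0.558, -0.434, 0.558]
force: [2.2, 0.1, -0.5]
finger_gap: 0.995
```

```bash
python3 -c "
from h import *
plan([.45,-.03,.33],13.86)"
```

```text
t 1.15 pos [0.3837 0.1624 0.3293] jawyaw 14.2 q6 -0.12 gap 0.995 F [ 2.2  0.1 -0.5]
shift [-0.03  0.69  8.11] turn [ 0.06 -0.   -0.  ]
```

Request:
carry_out:
  commands:
    - [[0,0.2,1.6,0,0,0,85],[0,0.3,3.4,0,0,0,85],[0,0.4,5.1,0,0,0,85],[0,0.6,6.8,0,0,0,85],[0,0.7,8.1,0,0,0,85]]

```text
t: 1.65
tcp_pos: [0.4514, -0.0303, 0.3288]
tool_rot: [0.434, 0.558, -0.434, 0.558]
force: [0.5, -0.2, 0.2]
finger_gap: 0.995
```

```bash
python3 -c "
from h import *
snap('wrist','1')
plan([.45,-.03,.33],13.86)"
```

```text
t 1.7 pos [ 0.4537 -0.0344  0.3289] jawyaw 14.1 q6 -0.56 gap 0.994 F [ 2.5 -2.7  0.4]
shift [-0.05 -0.1  -0.2 ] turn [ 0.05  0.06 -0.02]
```

View pics/wrist1.png

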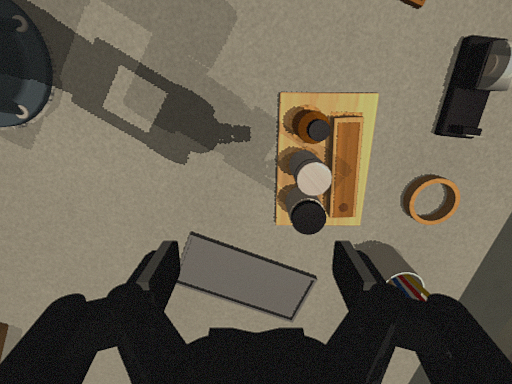

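```bash
python3 - <<'E'
from h import *
s=snap('wrist','2'); im=s["image"]
cv2.imwrite("pics/wrist2b.png",cv2.resize(im[80:240,265:390,::-1],None,fx=4.5,fy=3.75,interpolation=cv2.INTER_CUBIC))
S=cv2.cvtColor(im,cv2.COLOR_RGB2HSV)[...,1]
m=np.zeros(S.shape,np.uint8); m[80:240,265:390]=(S>75)[80:240,265:390]
plan()
m=cv2.morphologyEx(m,cv2.MORPH_OPEN,np.ones((3,3),np.uint8))
c=cv2.convexHull(max(cv2.findContours(m,0,1)[0],key=cv2.contourArea))
r=cv2.minAreaRect((cast(s,c[:,0],.015)[:,:2]*1000).astype(np.float32)); print(r)
E
```

```text
t 1.75 pos [ 0.4524 -0.0316  0.3287] jawyaw 14.0 q6 -0.56 gap 0.992 F [-1.1  0.9  0.5]
shift [0. 0. 0.] turn [-0.    0.02 -0.01]
((569.7045288085938, -26.606414794921875), (160.19049072265625, 235.14260864257812), 13.777717590332031)
```

View pics/wrist2b.png

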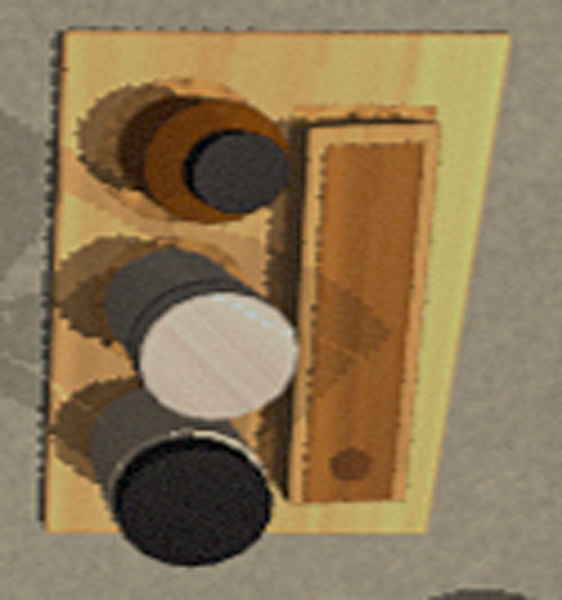

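```bash
python3 - <<'E'
from h import *
s=load('wrist2')
for n,p,z in [("can",(219,356),.110),("jar",(192,500),.095),("cap",(238,171),.120)]:
    print(n,(cast(s,np.array(p)/[4.5,3.75]+[265,80]-.4,z)*1000).round(1))
for p in [(311,120),(437,123),(405,502),(290,500)]:
    print("box",(cast(s,np.array(p)/[4.5,3.75]+[265,80]-.4,.043)*1000).round(1))
yaw=np.radians(13.8);Rz=np.array([[np.cos(yaw),-np.sin(yaw)],[np.sin(yaw),np.cos(yaw)]])
for v in [(-35,-68),(-35,0),(-35,68),(30,0)]: print(v,(Rz@v+[570.5,-27]).round(1))
w=load("wrist1");
for z in [(190,233),(316,277),(293,319),(180,285)]: print(cast(w,z,.013).round(4))
E
```

```text
can [[535.9 -33.5 110. ]]
jar [[550.1 -97.   95. ]]
cap [[518.   32.3 120. ]]
box [[554.4  54.6  43. ]]
box [[596.5  63.9  43. ]]
box [[646.4 -97.8  43. ]]
box [[ 603.  -107.6   43. ]]
(-35, -68) [ 552.7 -101.4]
(-35, 0) [536.5 -35.3]
(-35, 68) [520.3  30.7]
(30, 0) [599.6 -19.8]
[[ 0.3691 -0.2165  0.013 ]]
[[ 0.6326 -0.2523  0.013 ]]
[[ 0.6183 -0.3662  0.013 ]]
[[ 0.3694 -0.3387  0.013 ]]
```

```bash
python3 -c "
from h import *
plan([.5515,-.100,.15],13.8)"
```

```text
t 1.75 pos [ 0.4524 -0.0316  0.3287] jawyaw 14.0 q6 -0.56 gap 0.992 F [-1.1  0.9  0.5]
shift [7.16 3.18 3.6 ] turn [ 0.04  0.02 -0.01]
```

Request:
carry_out:
  commands:
    - [[1.4,0.7,0.8,0,0,0,85],[2.8,1.4,1.6,0,0,0,85],[4.4,2.1,2.4,0,0,0,85],[5.9,2.7,3.1,0,0,0,85],[7.1,3.2,3.6,0,0,0,85]]

```text
t: 2.25
tcp_pos: [0.5505, -0.0949, 0.149]
tool_rot: [0.434, 0.559, -0.434, 0.558]
force: [0.3, 0.2, -0.5]
finger_gap: 0.995
```

Request:
carry_out:
  commands:
    - [[0,0,0,0,0,0,85],[0,0,0,0,0,0,85],[0,0,0,0,0,0,85],[0,0,0,0,0,0,85],[0,0,0,0,0,0,85]]

```text
t: 2.75
tcp_pos: [0.5508, -0.0951, 0.153]
tool_rot: [0.434, 0.558, -0.433, 0.559]
force: [-0.4, -0.2, 0.0]
finger_gap: 0.991
```

```bash
python3 -c "
from h import *
snap('wrist','3');snap('side','3')
plan([.5515,-.100,.047],13.8)"
```

```text
t 2.85 pos [ 0.5507 -0.0952  0.1525] jawyaw 14.3 q6 -0.62 gap 1.001 F [ 1.2 -0.6 -0.8]
shift [ 4.22 -0.02  0.19] turn [ 0.1   0.01 -0.02]
```

View pics/wrist3.png

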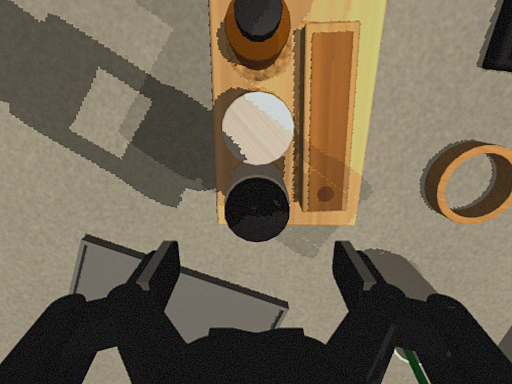

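View pics/side3.png

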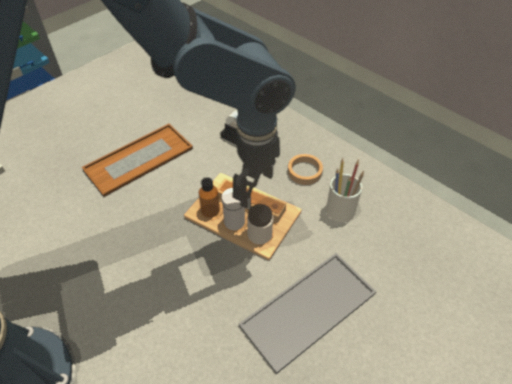

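```bash
python3 -c "
from h import *
s=load('wrist3')
print(cast(s,(257,208.5),.095),cast(s,(258,128),.110),cast(s,(258,17),.120))"
```

```text
[[ 0.55173849 -0.09653912  0.095     ]] [[ 0.53607288 -0.03319701  0.11      ]] [[0.52030455 0.02752295 0.12      ]]
```

Request:
carry_out:
  commands:
    - [[0.8,0,0.1,0,0,0,85],[1.6,0,0.1,0,0,0,85],[2.5,0,0.1,0,0,0,85],[3.4,0,0.1,0,0,0,85],[4.2,0,0.1,0,0,0,85]]

```text
t: 3.35
tcp_pos: [0.5512, -0.0978, 0.0458]
tool_rot: [0.434, 0.558, -0.434, 0.559]
force: [0.8, -0.3, -0.1]
finger_gap: 0.993
```

Request:
carry_out:
  commands:
    - [[0,0,0,0,0,0,80],[0,0,0,0,0,0,72],[0,0,0,0,0,0,64],[0,0,0,0,0,0,56],[0,0,0,0,0,0,48]]
  force: 40

```text
t: 3.85
tcp_pos: [0.5522, -0.0981, 0.048]
tool_rot: [0.434, 0.557, -0.434, 0.559]
force: [0.4, 1.4, 7.0]
finger_gap: 0.663
```

```bash
python3 -c "
from h import *
snap('wrist','4');snap('side','4')
plan()"
```

```text
t 3.95 pos [ 0.5522 -0.0981  0.048 ] jawyaw 14.3 q6 -0.62 gap 0.668 F [-1.   1.1  6.3]
shift [0. 0. 0.] turn [-0.    0.02 -0.03]
```

View pics/wrist4.png

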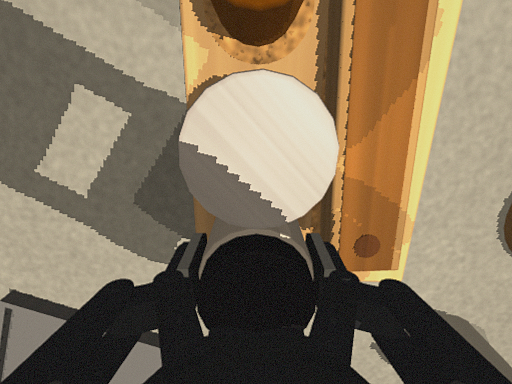

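View pics/side4.png

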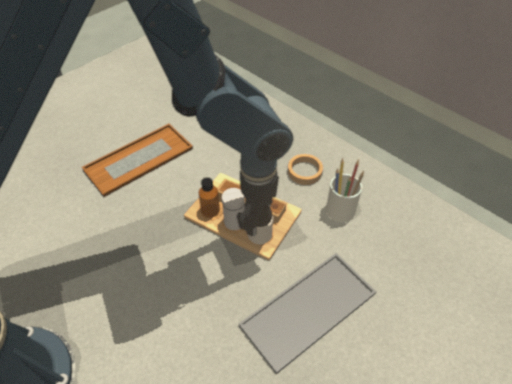

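Request:
carry_out:
  commands:
    - [[-0.2,0,0,0,0,0,48],[-0.6,0,0,0,0,0,48],[-1.0,0,0,0,0,0,48],[-1.4,0,0,0,0,0,48],[-1.6,0,0,0,0,0,48]]

```text
t: 4.45
tcp_pos: [0.5517, -0.098, 0.0877]
tool_rot: [0.434, 0.558, -0.434, 0.559]
force: [0.7, -1.5, -2.5]
finger_gap: 0.665
```

```bash
python3 -c "
from h import *
plan([.5905,-.3066,.088],13.8)"
```

```text
t 4.45 pos [ 0.5517 -0.098   0.0877] jawyaw 14.3 q6 -0.62 gap 0.665 F [ 0.7 -1.5 -2.5]
shift [-0.   -0.56  8.47] turn [ 0.1   0.01 -0.02]
```

Request:
carry_out:
  commands:
    - [[0,0,0.4,0,0,0,48],[0,-0.1,1.2,0,0,0,48],[0,-0.2,2.3,0,0,0,48],[0,-0.3,3.4,0,0,0,48],[0,-0.3,4.4,0,0,0,48]]

```text
t: 4.95
tcp_pos: [0.5709, -0.2081, 0.0859]
tool_rot: [0.434, 0.558, -0.434, 0.558]
force: [0.4, 0.1, -2.2]
finger_gap: 0.663
```

Request:
carry_out:
  commands:
    - [[0,-0.1,1.0,0,0,0,48],[0,-0.1,2.1,0,0,0,48],[0,-0.2,3.1,0,0,0,48],[0,-0.3,3.8,0,0,0,48],[0,-0.3,4.1,0,0,0,48]]

```text
t: 5.45
tcp_pos: [0.5889, -0.3098, 0.0859]
tool_rot: [0.434, 0.558, -0.435, 0.558]
force: [0.7, -0.0, -1.9]
finger_gap: 0.663
```

```bash
python3 -c "
from h import *
snap('side','5')
plan([.5905,-.3066,.0385],13.8)"
```

```text
t 5.5 pos [ 0.5893 -0.31    0.086 ] jawyaw 14.2 q6 -0.9 gap 0.662 F [ 0.4 -1.1 -1.6]
shift [ 1.9   0.08 -0.12] turn [ 0.08  0.01 -0.  ]
```

View pics/side5.png

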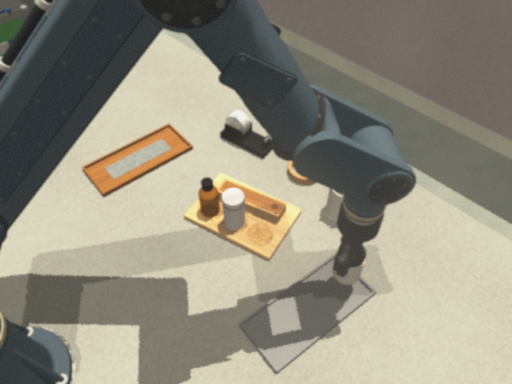

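Request:
carry_out:
  commands:
    - [[0.5,0.1,-0.1,0,0,0,48],[1.0,0.1,-0.1,0,0,0,48],[1.4,0.1,-0.1,0,0,0,48],[1.7,0.1,-0.1,0,0,0,48],[1.85,0.1,-0.1,0,0,0,48]]

```text
t: 6.0
tcp_pos: [0.5903, -0.3032, 0.0384]
tool_rot: [0.434, 0.559, -0.434, 0.558]
force: [-0.2, -0.4, -2.4]
finger_gap: 0.665
```

Request:
carry_out:
  commands:
    - [[0,0,0,0,0,0,48],[0,0,0,0,0,0,48],[0,0,0,0,0,0,52],[0,0,0,0,0,0,58],[0,0,0,0,0,0,62]]

```text
t: 6.5
tcp_pos: [0.5915, -0.3049, 0.041]
tool_rot: [0.434, 0.558, -0.434, 0.559]
force: [0.5, 0.6, 0.2]
finger_gap: 0.728
```

Request:
carry_out:
  commands:
    - [[0,0,0,0,0,0,68],[0,0,0,0,0,0,74],[0,0,0,0,0,0,80],[0,0,0,0,0,0,80],[0,0,0,0,0,0,80]]

```text
t: 7.0
tcp_pos: [0.5909, -0.3044, 0.04]
tool_rot: [0.434, 0.558, -0.434, 0.558]
force: [0.8, -0.6, 0.4]
finger_gap: 0.936
```

```bash
python3 -c "
from h import *
snap('wrist','6')
plan()"
```

```text
t 7.05 pos [ 0.5909 -0.3043  0.04  ] jawyaw 14.3 q6 -0.89 gap 0.937 F [-0.5  0.6 -0.2]
shift [0. 0. 0.] turn [-0. -0.  0.]
```

View pics/wrist6.png

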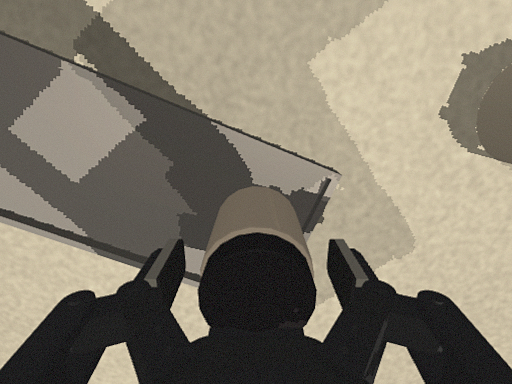

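Request:
carry_out:
  commands:
    - [[-0.8,0,0,0,0,0,80],[-1.8,0,0,0,0,0,82],[-2.8,0,0,0,0,0,85],[-3.8,0,0,0,0,0,85],[-4.4,0,0,0,0,0,85]]

```text
t: 7.55
tcp_pos: [0.5917, -0.3049, 0.1523]
tool_rot: [0.434, 0.557, -0.434, 0.559]
force: [0.3, 0.1, 0.7]
finger_gap: 0.993
```

```bash
python3 -c "
from h import *
plan([.536,-.0335,.16],13.8)"
```

```text
t 7.55 pos [ 0.5917 -0.3049  0.1523] jawyaw 14.3 q6 -0.89 gap 0.993 F [0.3 0.1 0.7]
shift [ -0.33   0.52 -11.07] turn [ 0.1   0.03 -0.02]
```

Request:
carry_out:
  commands:
    - [[-0.1,0,-1,0.1,0,0,85],[-0.2,0,-2.4,0.1,0,0,85],[-0.3,0,-4,0.1,0,0,85],[-0.3,0.2,-5.5,0.1,0,0,85],[-0.3,0.3,-7,0.1,0,0,85]]

```text
t: 8.05
tcp_pos: [0.5545, -0.1316, 0.1575]
tool_rot: [0.436, 0.556, -0.436, 0.556]
force: [1.3, 0.0, 0.0]
finger_gap: 0.998
```

Request:
carry_out:
  commands:
    - [[0,0,-1.2,0,0,0,85],[0,0.1,-2.4,0,0,0,85],[0,0.2,-3.4,0,0,0,85],[0,0.2,-4,0,0,0,85],[0,0.2,-4,0,0,0,85]]

```text
t: 8.55
tcp_pos: [0.5349, -0.033, 0.1574]
tool_rot: [0.435, 0.558, -0.436, 0.557]
force: [0.7, -0.4, 0.4]
finger_gap: 0.995
```

```bash
python3 -c "
from h import *
snap('wrist','7')
plan([.536,-.0335,.050],13.8)"
```

```text
t 8.6 pos [ 0.5358 -0.0343  0.1575] jawyaw 13.9 q6 -0.51 gap 1.0 F [ 0.6 -0.9  0.4]
shift [ 4.3   0.02 -0.03] turn [0.02 0.   0.  ]
```

View pics/wrist7.png

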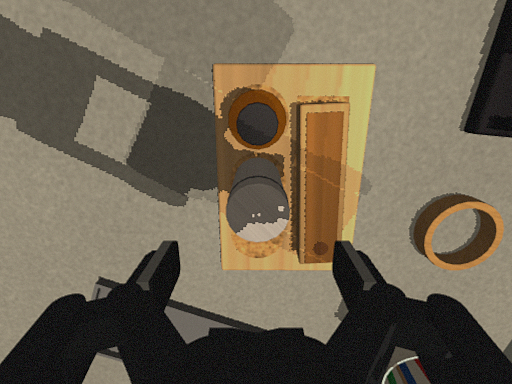

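```bash
python3 -c "
from h import *
s=load('wrist7')
print(cast(s,(257.5,208.5),.110),cast(s,(258,123),.120))"
```

```text
[[ 0.53492044 -0.02995983  0.11      ]] [[0.51953373 0.03267908 0.12      ]]
```

Request:
carry_out:
  commands:
    - [[0.8,0,0,0,0,0,85],[1.7,0,0,0,0,0,85],[2.6,0,0,0,0,0,85],[3.5,0,0,0,0,0,85],[4.3,0,0,0,0,0,85]]

```text
t: 9.1
tcp_pos: [0.5367, -0.0365, 0.0489]
tool_rot: [0.437, 0.556, -0.437, 0.556]
force: [0.6, -0.7, -0.4]
finger_gap: 0.997
```

Request:
carry_out:
  commands:
    - [[0,0,0,0,0,0,78],[0,0,0,0,0,0,68],[0,0,0,0,0,0,58],[0,0,0,0,0,0,48],[0,0,0,0,0,0,40]]

```text
t: 9.6
tcp_pos: [0.5369, -0.0353, 0.0514]
tool_rot: [0.436, 0.556, -0.436, 0.558]
force: [-0.6, -2.4, 5.5]
finger_gap: 0.578
```

Request:
carry_out:
  commands:
    - [[0,0,0,0,0,0,40],[0,0,0,0,0,0,40],[-0.3,0,0,0,0,0,40],[-0.8,0,0,0,0,0,40],[-1.2,0,0,0,0,0,40]]

```text
t: 10.1
tcp_pos: [0.5359, -0.0344, 0.0811]
tool_rot: [0.436, 0.556, -0.436, 0.556]
force: [0.4, 0.0, -2.1]
finger_gap: 0.58
```

```bash
python3 -c "
from h import *
snap('wrist','8');snap('side','8')
plan([.4965,-.293,.0905],13.8)"
```

```text
t 10.2 pos [ 0.5371 -0.0347  0.0819] jawyaw 13.8 q6 -0.51 gap 0.577 F [ 0.3  0.4 -1.4]
shift [-0.34 -4.04  9.64] turn [ 0.    0.02 -0.04]
```

View pics/side8.png

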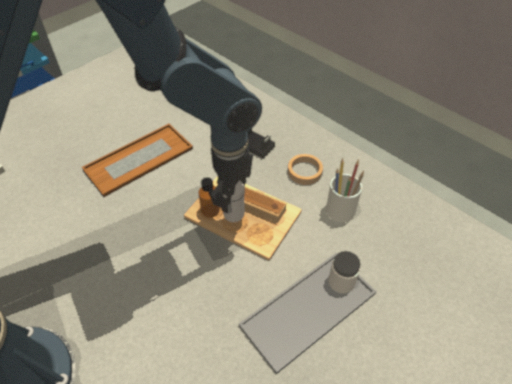

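Request:
carry_out:
  commands:
    - [[-0.2,-0.2,0.4,0,0,0,40],[-0.4,-0.5,1.2,0,0,0,40],[-0.4,-0.9,2.2,0,0,0,40],[-0.4,-1.4,3.3,0,0,0,40],[-0.4,-1.8,4.4,0,0,0,40]]

```text
t: 10.7
tcp_pos: [0.5175, -0.1536, 0.09]
tool_rot: [0.436, 0.557, -0.436, 0.556]
force: [0.4, 0.1, -3.0]
finger_gap: 0.571
```

Request:
carry_out:
  commands:
    - [[0,-0.5,1.1,0,0,0,40],[0,-0.9,2.2,0,0,0,40],[0,-1.4,3.4,0,0,0,40],[0,-1.8,4.4,0,0,0,40],[0,-2.0,4.9,0,0,0,40]]

```text
t: 11.2
tcp_pos: [0.4985, -0.2862, 0.09]
tool_rot: [0.437, 0.556, -0.437, 0.556]
force: [0.7, 0.3, -1.4]
finger_gap: 0.574
```

```bash
python3 -c "
from h import *
snap('wrist','9')
plan([.4965,-.293,.042],13.8)"
```

```text
t 11.25 pos [ 0.4988 -0.2874  0.0901] jawyaw 13.6 q6 -0.95 gap 0.571 F [-0.2 -1.6 -1.8]
shift [ 1.92 -0.14  0.19] turn [-0.03  0.03 -0.01]
```

View pics/wrist9.png

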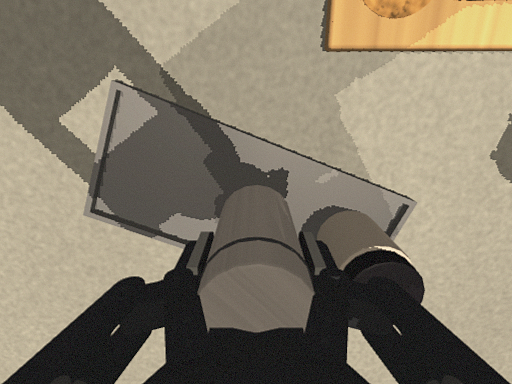

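Request:
carry_out:
  commands:
    - [[0.5,-0.2,0.2,0,0,0,40],[1.0,-0.3,0.2,0,0,0,40],[1.4,-0.3,0.2,0,0,0,40],[1.7,-0.3,0.2,0,0,0,40],[1.85,-0.3,0.2,0,0,0,40]]

```text
t: 11.75
tcp_pos: [0.4927, -0.2884, 0.0424]
tool_rot: [0.436, 0.558, -0.436, 0.556]
force: [0.3, -0.9, -2.2]
finger_gap: 0.575
```

Request:
carry_out:
  commands:
    - [[0,0,0,0,0,0,40],[0,0,0,0,0,0,40],[0,0,0,0,0,0,46],[0,0,0,0,0,0,52],[0,0,0,0,0,0,56]]

```text
t: 12.25
tcp_pos: [0.4935, -0.2901, 0.0445]
tool_rot: [0.436, 0.556, -0.436, 0.557]
force: [-0.1, -0.7, 0.2]
finger_gap: 0.651
```

Request:
carry_out:
  commands:
    - [[0,0,0,0,0,0,60],[0,0,0,0,0,0,64],[0,0,0,0,0,0,64],[0,0,0,0,0,0,64],[0,0,0,0,0,0,64]]

```text
t: 12.75
tcp_pos: [0.493, -0.2897, 0.0438]
tool_rot: [0.436, 0.557, -0.436, 0.556]
force: [0.5, 0.2, -1.4]
finger_gap: 0.752
```

```bash
python3 -c "
from h import *
snap('wrist','10')
plan()"
```

```text
t 12.8 pos [ 0.493  -0.2897  0.0438] jawyaw 13.8 q6 -0.97 gap 0.753 F [-0.1  0.1 -0.4]
shift [0. 0. 0.] turn [-0. -0.  0.]
```

View pics/wrist10.png

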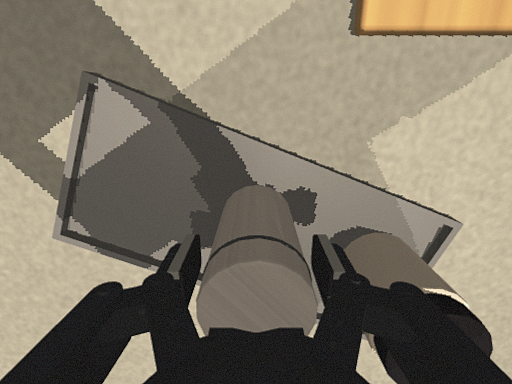

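Request:
carry_out:
  commands:
    - [[-0.8,0,0,0,0,0,64],[-1.9,0,0,0,0,0,64],[-3.2,0,0,0,0,0,64],[-4.4,0,0,0,0,0,75],[-5.2,0,0,0,0,0,85]]

```text
t: 13.3
tcp_pos: [0.4937, -0.2902, 0.1761]
tool_rot: [0.436, 0.555, -0.436, 0.557]
force: [-0.4, -0.4, 0.3]
finger_gap: 0.997
```

```bash
python3 -c "
from h import *
plan([.520,.0315,.175],13.8)"
```

```text
t 13.3 pos [ 0.4937 -0.2902  0.1761] jawyaw 13.8 q6 -0.97 gap 0.997 F [-0.4 -0.4  0.3]
shift [  0.02   4.09 -12.25] turn [ 0.    0.03 -0.02]
```

Request:
carry_out:
  commands:
    - [[0,0.4,-1,0,0,0,85],[0,0.8,-2.4,0,0,0,85],[0,1.3,-4,0,0,0,85],[0,1.8,-5.6,0,0,0,85],[0,2.4,-7.2,0,0,0,85]]

```text
t: 13.8
tcp_pos: [0.5079, -0.0991, 0.1738]
tool_rot: [0.437, 0.556, -0.437, 0.556]
force: [-0.1, -0.4, -0.0]
finger_gap: 0.991
```

Request:
carry_out:
  commands:
    - [[0,0.5,-1.5,0,0,0,85],[0,1,-3,0,0,0,85],[0,1.4,-4.2,0,0,0,85],[0,1.7,-5,0,0,0,85],[0,1.7,-5,0,0,0,85]]

```text
t: 14.3
tcp_pos: [0.5195, 0.0335, 0.1738]
tool_rot: [0.435, 0.558, -0.435, 0.557]
force: [-0.5, -0.0, -0.5]
finger_gap: 0.994
```

```bash
python3 -c "
from h import *
snap('wrist','11')
plan([.520,.0315,.052],13.8)"
```

```text
t 14.35 pos [0.5196 0.0321 0.1738] jawyaw 14.0 q6 -0.4 gap 0.998 F [-0.2 -0.7  0.4]
shift [4.87 0.01 0.02] turn [0.04 0.   0.  ]
```

View pics/wrist11.png

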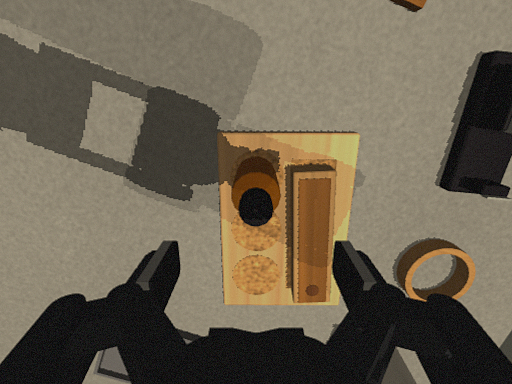

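Request:
carry_out:
  commands:
    - [[1,0,0,0,0,0,85],[2,0,0,0,0,0,85],[3.1,0,0,0,0,0,85],[4.1,0,0,0,0,0,85],[4.85,0,0,0,0,0,85]]

```text
t: 14.85
tcp_pos: [0.5194, 0.0295, 0.0511]
tool_rot: [0.436, 0.556, -0.437, 0.556]
force: [-0.1, 0.3, 0.2]
finger_gap: 1.0
```

Request:
carry_out:
  commands:
    - [[0,0,0,0,0,0,78],[0,0,0,0,0,0,68],[0,0,0,0,0,0,58],[0,0,0,0,0,0,48],[0,0,0,0,0,0,36]]

```text
t: 15.35
tcp_pos: [0.5205, 0.0306, 0.0539]
tool_rot: [0.436, 0.556, -0.436, 0.557]
force: [-1.2, -1.8, 4.8]
finger_gap: 0.523
```

Request:
carry_out:
  commands:
    - [[0,0,0,0,0,0,36],[0,0,0,0,0,0,36],[0,0,0,0,0,0,36],[0,0,0,0,0,0,36],[0,0,0,0,0,0,36]]

```text
t: 15.85
tcp_pos: [0.5205, 0.0307, 0.0539]
tool_rot: [0.436, 0.556, -0.436, 0.557]
force: [-1.8, -0.8, 5.7]
finger_gap: 0.523
```

```bash
python3 -c "
from h import *
snap('wrist','12');
plan()"
```

```text
t 15.9 pos [0.5205 0.0307 0.0539] jawyaw 13.8 q6 -0.4 gap 0.529 F [-2.3 -0.9  6.3]
shift [0. 0. 0.] turn [-0.    0.01 -0.02]
```

View pics/wrist12.png

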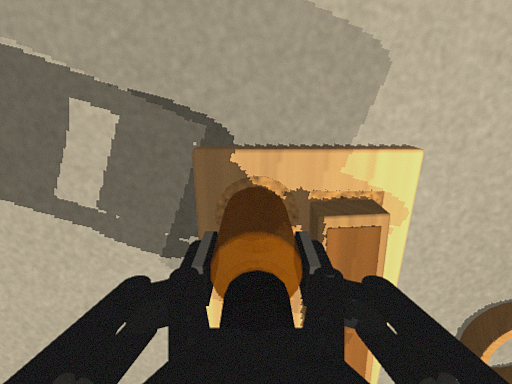

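Request:
carry_out:
  commands:
    - [[-0.2,0,0,0,0,0,36],[-0.6,0,0,0,0,0,36],[-1.0,0,0,0,0,0,36],[-1.4,0,0,0,0,0,36],[-1.6,0,0,0,0,0,36]]

```text
t: 16.4
tcp_pos: [0.5204, 0.0309, 0.094]
tool_rot: [0.437, 0.556, -0.436, 0.557]
force: [0.4, 0.8, -1.4]
finger_gap: 0.525
```

```bash
python3 -c "
from h import *
plan([.400,-.279,.094],13.8)"
```

```text
t 16.4 pos [0.5204 0.0309 0.094 ] jawyaw 13.8 q6 -0.4 gap 0.525 F [ 0.4  0.8 -1.4]
shift [-1.000e-02 -7.640e+00  1.089e+01] turn [ 0.    0.01 -0.02]
```

Request:
carry_out:
  commands:
    - [[0,-0.3,0.4,0,0,0,36],[0,-0.8,1.2,0,0,0,36],[0,-1.5,2.2,0,0,0,36],[0,-2.2,3.2,0,0,0,36],[0,-2.9,4.2,0,0,0,36]]

```text
t: 16.9
tcp_pos: [0.4732, -0.0897, 0.0923]
tool_rot: [0.436, 0.557, -0.436, 0.556]
force: [-0.5, -0.1, -1.7]
finger_gap: 0.527
```

Request:
carry_out:
  commands:
    - [[0,-0.7,1.0,0,0,0,36],[0,-1.5,2.1,0,0,0,36],[0,-2.3,3.2,0,0,0,36],[0,-3.0,4.3,0,0,0,36],[0,-3.7,5.3,0,0,0,36]]

```text
t: 17.4
tcp_pos: [0.4149, -0.2409, 0.0923]
tool_rot: [0.436, 0.556, -0.437, 0.556]
force: [-0.2, -0.1, -0.9]
finger_gap: 0.522
```

Request:
carry_out:
  commands:
    - [[0,-0.5,0.7,0,0,0,36],[0,-0.9,1.2,0,0,0,36],[0,-1,1.3,0,0,0,36],[0,-1,1.3,0,0,0,36],[0,-1,1.3,0,0,0,36]]

```text
t: 17.9
tcp_pos: [0.3993, -0.2758, 0.0924]
tool_rot: [0.436, 0.557, -0.436, 0.556]
force: [0.3, 0.3, -1.2]
finger_gap: 0.527
```

```bash
python3 -c "
from h import *
snap('wrist','13')
plan([.400,-.279,.0455],13.8)"
```

```text
t 17.95 pos [ 0.3996 -0.2756  0.0924] jawyaw 13.9 q6 -1.08 gap 0.525 F [ 0.3  0.3 -1.8]
shift [ 1.88 -0.01  0.14] turn [ 0.01 -0.01  0.  ]
```

View pics/wrist13.png

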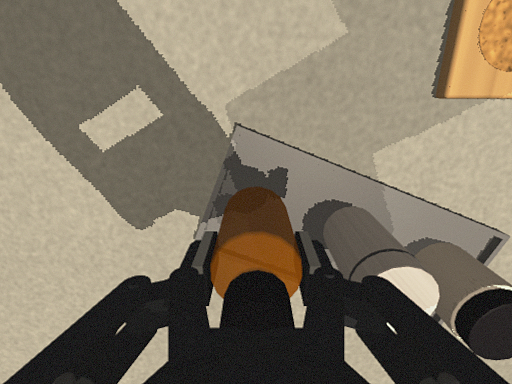

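Request:
carry_out:
  commands:
    - [[0.5,0.1,0.1,0,0,0,36],[1.0,0.1,0.1,0,0,0,36],[1.4,0.1,0.1,0,0,0,36],[1.7,0.1,0.1,0,0,0,36],[1.85,0.1,0.1,0,0,0,36]]

```text
t: 18.45
tcp_pos: [0.4026, -0.2779, 0.0452]
tool_rot: [0.436, 0.557, -0.436, 0.556]
force: [0.6, 0.4, -1.0]
finger_gap: 0.526
```

Request:
carry_out:
  commands:
    - [[0,0,0,0,0,0,36],[0,0,0,0,0,0,36],[0,0,0,0,0,0,42],[0,0,0,0,0,0,48],[0,0,0,0,0,0,52]]

```text
t: 18.95
tcp_pos: [0.403, -0.2788, 0.0468]
tool_rot: [0.436, 0.556, -0.436, 0.557]
force: [0.7, -0.3, 1.0]
finger_gap: 0.609
```

Request:
carry_out:
  commands:
    - [[0,0,0,0,0,0,56],[0,0,0,0,0,0,60],[0,0,0,0,0,0,62],[0,0,0,0,0,0,62],[0,0,0,0,0,0,62]]

```text
t: 19.45
tcp_pos: [0.4028, -0.2785, 0.0463]
tool_rot: [0.436, 0.556, -0.436, 0.556]
force: [0.3, -0.4, -1.1]
finger_gap: 0.724
```

Request:
carry_out:
  commands:
    - [[-0.6,0,0,0,0,0,62],[-1.6,0,0,0,0,0,62],[-2.8,0,0,0,0,0,62],[-4.2,0,0,0,0,0,62],[-5.4,0,0,0,0,0,62]]

```text
t: 19.95
tcp_pos: [0.4027, -0.2784, 0.1828]
tool_rot: [0.436, 0.556, -0.436, 0.557]
force: [-0.8, -1.4, 0.4]
finger_gap: 0.73
```

```bash
python3 -c "
from h import *
snap('wrist','14');snap('side','14');
plan([.6,-.021,.15],13.8)"
```

```text
t 20.05 pos [ 0.4047 -0.2804  0.1851] jawyaw 13.8 q6 -1.07 gap 0.727 F [0.  0.7 0.2]
shift [ 1.38 10.06 -8.22] turn [ 0.    0.09 -0.05]
```

View pics/wrist14.png

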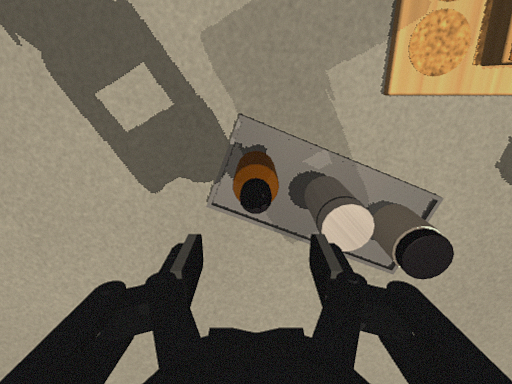

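View pics/side14.png

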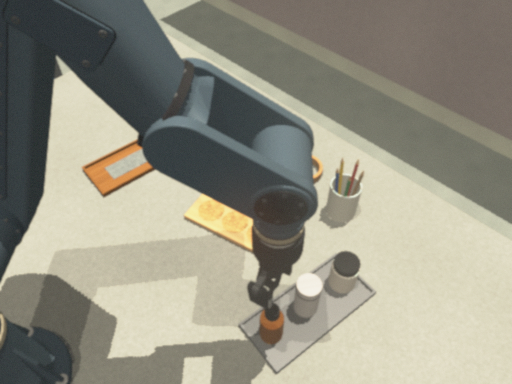

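Request:
carry_out:
  commands:
    - [[0,1.2,-1,0,0,0,75],[0,2.4,-2,0,0,0,85],[0,3.8,-3.1,0,0,0,85],[0,5.1,-4.2,0,0,0,85],[0,6.3,-5.2,0,0,0,85]]

```text
t: 20.55
tcp_pos: [0.5249, -0.1127, 0.1802]
tool_rot: [0.436, 0.557, -0.436, 0.556]
force: [0.3, -0.6, 0.3]
finger_gap: 0.996
```

Request:
carry_out:
  commands:
    - [[0.3,1.1,-0.9,0,0,0,85],[0.6,2.2,-1.8,0,0,0,85],[1,3.2,-2.6,0,0,0,85],[1.4,3.8,-3.1,0,0,0,85],[1.4,3.8,-3.1,0,0,0,85]]

```text
t: 21.05
tcp_pos: [0.5981, -0.0142, 0.1437]
tool_rot: [0.435, 0.558, -0.436, 0.556]
force: [-0.9, -0.6, 0.1]
finger_gap: 0.996
```

```bash
python3 -c "
from h import *
snap('wrist','15')
plan([.602,-.022,.12],13.8)"
```

```text
t 21.1 pos [ 0.5975 -0.0155  0.1444] jawyaw 13.9 q6 -0.46 gap 0.995 F [-0.3 -0.2  0.4]
shift [0.97 0.12 0.3 ] turn [ 0.03 -0.02  0.04]
```

View pics/wrist15.png

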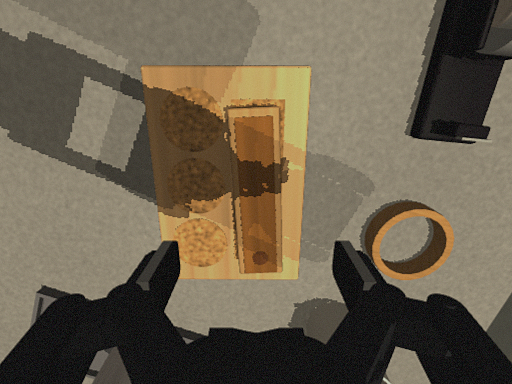

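```bash
python3 - <<'E'
from h import *
s=load('wrist15'); im=s["image"]
cv2.imwrite("pics/w15b.png",cv2.resize(im[90:290,210:300,::-1],None,fx=6,fy=3,interpolation=cv2.INTER_CUBIC))
W=cast(s,[(229,109),(277,107),(283,272),(240,273)],.043)[:,:2]*1000
print(W.round(1),W.mean(0),[np.linalg.norm(W[i]-W[i-1]).round(1) for i in range(4)])
for a,b in [(3,0),(2,1)]: print(np.degrees(np.arctan2(*(W[b]-W[a])[::-1]))-90)
print(cast(s,(191,119),.015),cast(s,(200,242),.015),cast(s,(196,185),.015))
E
```

```text
[[ 556.8   51.9]
 [ 596.8   63.5]
 [ 647.6  -96.9]
 [ 603.5 -109.2]] [601.16778981 -22.67456151] [np.float64(167.7), np.float64(41.7), np.float64(168.2), np.float64(45.8)]
16.1713814022162
17.56922667634474
[[0.52021673 0.03208862 0.015     ]] [[ 0.5529439  -0.09987707  0.015     ]] [[ 0.53671893 -0.03370146  0.015     ]]
```

View pics/w15b.png

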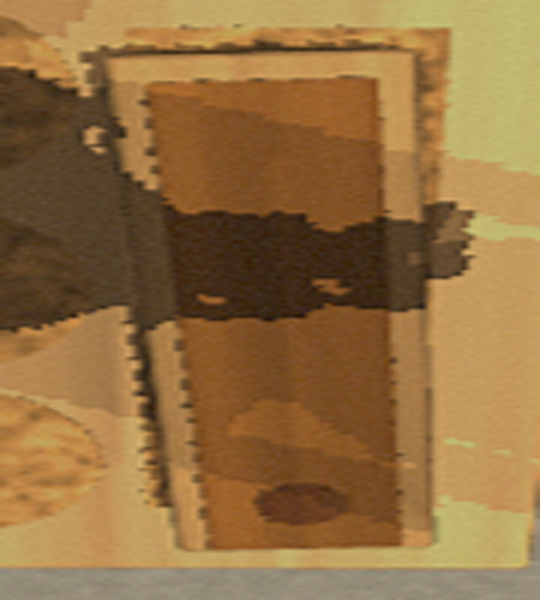

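Request:
carry_out:
  commands:
    - [[0.3,0.1,0.2,-0.2,0,0,85],[0.8,0.1,0.3,-0.3,0,0,85],[1.4,0.1,0.3,-0.3,0,0,85],[2,0.1,0.3,-0.3,0,0,85],[2.5,0.1,0.3,-0.3,0,0,85]]

```text
t: 21.6
tcp_pos: [0.6018, -0.0247, 0.0824]
tool_rot: [0.429, 0.562, -0.43, 0.561]
force: [-0.1, 0.8, 0.0]
finger_gap: 0.992
```

```bash
python3 -c "
from h import *
snap('wrist','16')
plan([.6015,-.0225,.018],15.5)"
```

```text
t 21.65 pos [ 0.6006 -0.0243  0.0806] jawyaw 15.2 q6 -0.49 gap 0.997 F [ 0.3  0.  -1.3]
shift [ 2.5   0.06 -0.05] turn [-0.06 -0.02  0.05]
```

View pics/wrist16.png

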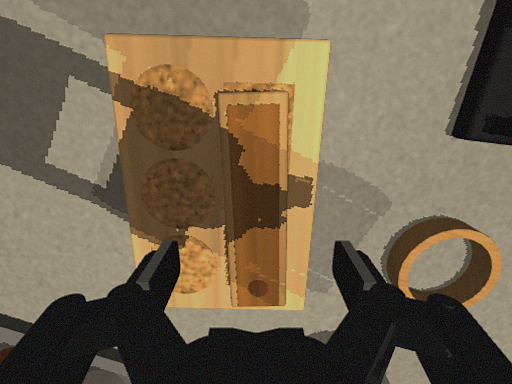

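Request:
carry_out:
  commands:
    - [[0.5,0.1,0,0,0,0,85],[1.1,0.1,0,0,0,0,85],[1.7,0.1,0,0,0,0,85],[2.2,0.1,0,0,0,0,85],[2.45,0.1,0,0,0,0,85]]

```text
t: 22.15
tcp_pos: [0.6041, -0.0225, 0.0207]
tool_rot: [0.429, 0.563, -0.429, 0.561]
force: [-0.5, -0.3, -0.7]
finger_gap: 0.993
```

Request:
carry_out:
  commands:
    - [[0,0,0,0,0,0,78],[0,0,0,0,0,0,68],[0,0,0,0,0,0,58],[0,0,0,0,0,0,48],[0,0,0,0,0,0,38]]
  force: 50

```text
t: 22.65
tcp_pos: [0.6053, -0.0228, 0.0235]
tool_rot: [0.429, 0.562, -0.429, 0.562]
force: [-1.3, -0.2, 4.4]
finger_gap: 0.526
```

Request:
carry_out:
  commands:
    - [[0,0,0,0,0,0,36],[0,0,0,0,0,0,36],[-0.1,0,0,0,0,0,36],[-0.4,0,0,0,0,0,36],[-0.8,0,0,0,0,0,36]]

```text
t: 23.15
tcp_pos: [0.6046, -0.0226, 0.0424]
tool_rot: [0.429, 0.563, -0.429, 0.562]
force: [-0.3, -0.5, -2.2]
finger_gap: 0.525
```

```bash
python3 -c "
from h import *
snap('wrist','17');snap('side','17')
plan([.5,.308,.12],83.7)"
```

```text
t 23.25 pos [ 0.6064 -0.0229  0.0441] jawyaw 15.3 q6 -0.49 gap 0.526 F [ 1.4 -0.6 -1.4]
shift [ -3.06  -0.6  -13.89] turn [-13.68   0.04  -0.02]
```

View pics/wrist17.png

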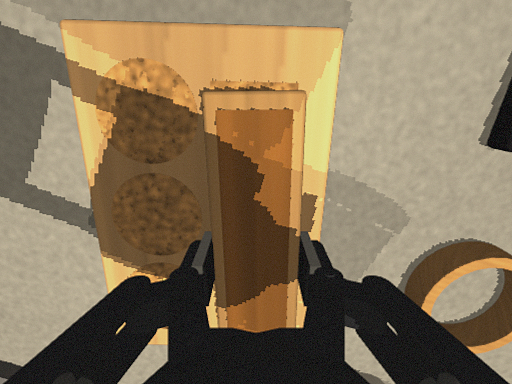

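View pics/side17.png

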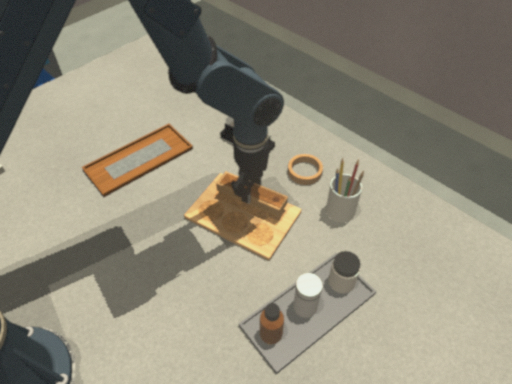

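Request:
carry_out:
  commands:
    - [[-0.8,0,-0.3,-0.4,0,0,36],[-1.8,0,-1,-1.2,0,0,36],[-2.6,-0.1,-2,-2.2,0,0,36],[-3,-0.2,-3.2,-3.4,0,0,36],[-3,-0.2,-4.4,-4.6,0,0,36]]

```text
t: 23.75
tcp_pos: [0.572, 0.0827, 0.1196]
tool_rot: [0.308, 0.636, -0.307, 0.638]
force: [0.6, -0.3, -2.1]
finger_gap: 0.527
```

```bash
python3 -c "
from h import *
plan([.5085,.307,.12],83.7)"
```

```text
t 23.75 pos [0.572  0.0827 0.1196] jawyaw 38.5 q6 -0.72 gap 0.527 F [ 0.6 -0.3 -2.1]
shift [-0.03  3.6  -8.6 ] turn [-9.04  0.04 -0.02]
```

Request:
carry_out:
  commands:
    - [[0,0.5,-1.1,-1.2,0,0,36],[0,1,-2.2,-2.4,0,0,36],[0,1.4,-3.4,-3.6,0,0,36],[0,1.9,-4.5,-4.8,0,0,36],[0,2.3,-5.6,-6,0,0,36]]

```text
t: 24.25
tcp_pos: [0.5293, 0.2289, 0.1177]
tool_rot: [0.132, 0.695, -0.131, 0.695]
force: [0.6, 0.3, -1.9]
finger_gap: 0.525
```

```bash
python3 -c "
from h import *
plan([.5085,.307,.12],83.7)"
```

```text
t 24.25 pos [0.5293 0.2289 0.1177] jawyaw 68.6 q6 -0.98 gap 0.525 F [ 0.6  0.3 -1.9]
shift [-0.09  2.6  -1.92] turn [-3.03  0.01 -0.  ]
```

Request:
carry_out:
  commands:
    - [[0,0.8,-0.6,-0.9,0,0,36],[0,1.6,-1.2,-1.8,0,0,36],[0,2.2,-1.6,-2.6,0,0,36],[0,2.5,-1.9,-3,0,0,36],[0,2.5,-1.9,-3,0,0,36]]

```text
t: 24.75
tcp_pos: [0.5077, 0.3042, 0.1175]
tool_rot: [0.041, 0.706, -0.041, 0.706]
force: [0.1, 0.1, -2.1]
finger_gap: 0.527
```

```bash
python3 -c "
from h import *
snap('wrist','18');snap('side','18');snap('top','18')
plan([.5085,.307,.12],83.7)"
```

```text
t 24.9 pos [0.5087 0.3024 0.1175] jawyaw 83.2 q6 -1.1 gap 0.525 F [ 0.3 -0.3 -1.7]
shift [-0.1   0.18 -0.03] turn [-0.09 -0.    0.01]
```

View pics/wrist18.png

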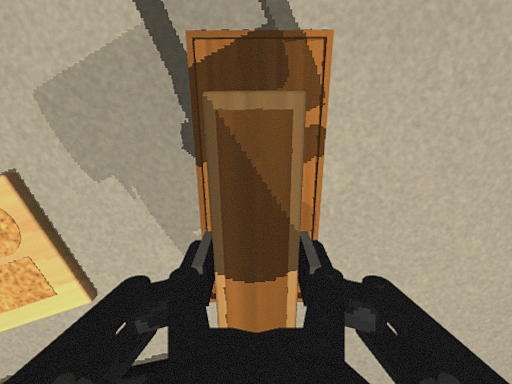

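View pics/side18.png

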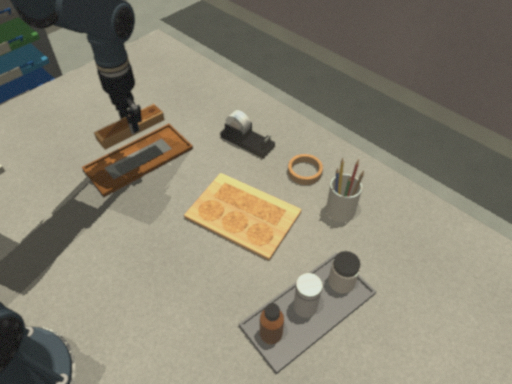

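View pics/top18.png

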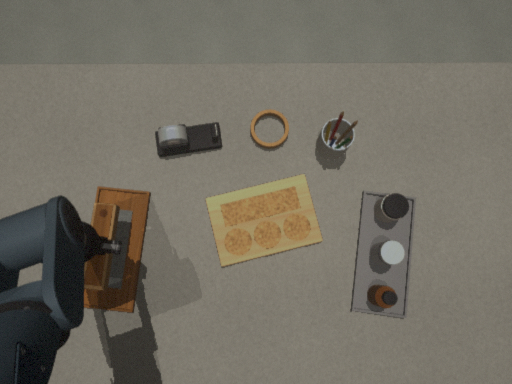

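```bash
python3 - <<'E'
from h import *
s=load('wrist18')
W=cast(s,[(187,31),(333,31),(202,200),(317,200),(208,302),(304,302)],.013)[:,:2]*1000
print(W.round(1))
d=np.array([np.cos(np.radians(-6.3)),np.sin(np.radians(-6.3))])
m=(W[0]+W[1])/2; print("far mid",m,"centre", m+d*135, m-d*135, "mid line",(W[2]+W[3])/2,(W[4]+W[5])/2)
a=(W[0]+W[1])/2-(W[2]+W[3])/2; print(np.degrees(np.arctan2(a[1],a[0])))
# box corners far end in hand
st=cast(s,[(204,92),(306,92)],.1175-.0235+.043)[:,:2]*1000; print("box far end",st,st.mean(0))
E
```

```text
[[367.9 264.8]
 [381.6 382.2]
 [513.7 250.7]
 [526.7 363. ]
 [635.9 235.4]
 [648.4 343.1]]
far mid [374.73646943 323.50403641] centre [508.92119841 308.68990441] [240.55174044 338.31816841] mid line [520.18830078 306.84896397] [642.12577537 289.25380604]
173.46775343494375
box far end [[420.50992393 292.29265559]
 [425.58301676 335.98151308]] [423.04647035 314.13708434]
```

```bash
python3 -c "
from h import *
plan([.5095,.308,.0145],83.6)"
```

```text
t 24.9 pos [0.5087 0.3024 0.1175] jawyaw 83.2 q6 -1.1 gap 0.525 F [ 0.3 -0.3 -1.7]
shift [4.12 0.23 0.01] turn [-0.07 -0.    0.01]
```

Request:
carry_out:
  commands:
    - [[0.5,0.1,0,-0.1,0,0,36],[1.2,0.2,0,-0.1,0,0,36],[2,0.2,0,-0.1,0,0,36],[2.7,0.2,0,-0.1,0,0,36],[3.2,0.2,0,-0.1,0,0,36]]

```text
t: 25.4
tcp_pos: [0.5086, 0.3072, 0.0355]
tool_rot: [0.038, 0.707, -0.039, 0.705]
force: [-0.4, -0.4, -2.3]
finger_gap: 0.525
```

```bash
python3 -c "
from h import *
snap('side','19')
plan([.5095,.308,.0145],83.6)"
```

```text
t 25.45 pos [0.5077 0.3068 0.034 ] jawyaw 83.7 q6 -1.11 gap 0.526 F [-0.3  0.1 -2.8]
shift [0.78 0.06 0.07] turn [ 0.03 -0.05  0.03]
```

View pics/side19.png

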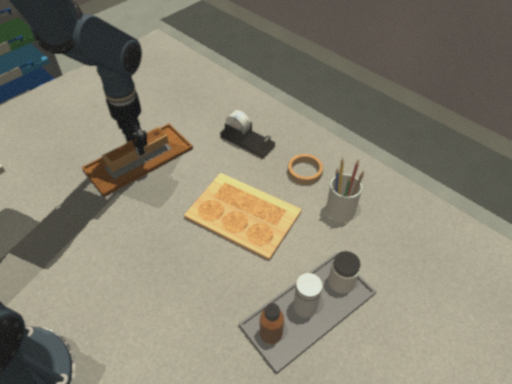

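Request:
carry_out:
  commands:
    - [[0.2,0,0,0,0,0,36],[0.4,0.1,0,0,0,0,36],[0.6,0.1,0,0,0,0,36],[0.75,0.1,0,0,0,0,36],[0.75,0.1,0,0,0,0,36]]

```text
t: 25.95
tcp_pos: [0.5092, 0.3106, 0.0186]
tool_rot: [0.038, 0.706, -0.038, 0.706]
force: [-0.6, 0.0, -2.2]
finger_gap: 0.525
```

Request:
carry_out:
  commands:
    - [[0,0,0,0,0,0,36],[0,0,0,0,0,0,42],[0,0,0,0,0,0,47],[0,0,0,0,0,0,52],[0,0,0,0,0,0,58]]

```text
t: 26.45
tcp_pos: [0.5097, 0.3107, 0.0192]
tool_rot: [0.038, 0.706, -0.038, 0.706]
force: [-0.5, 0.2, 0.3]
finger_gap: 0.679
```

Request:
carry_out:
  commands:
    - [[0,0,0,0,0,0,60],[0,0,0,0,0,0,60],[-0.5,0,0,0,0,0,60],[-1.4,0,0,0,0,0,60],[-2.4,0,0,0,0,0,60]]

```text
t: 26.95
tcp_pos: [0.5089, 0.3105, 0.0796]
tool_rot: [0.038, 0.707, -0.038, 0.706]
force: [0.1, 0.3, -0.2]
finger_gap: 0.701
```

Request:
carry_out:
  commands:
    - [[-1,0,0,0,0,0,70],[-2,0,0,0,0,0,80],[-3,0,0,0,0,0,85],[-4,0,0,0,0,0,85],[-5,0,0,0,0,0,85]]

```text
t: 27.45
tcp_pos: [0.5091, 0.3105, 0.2058]
tool_rot: [0.038, 0.706, -0.038, 0.706]
force: [-1.0, 0.8, 0.2]
finger_gap: 0.996
```

```bash
python3 -c "
from h import *
snap('wrist','20');snap('side','20')
plan([.45,0,.2],13.8)"
```

```text
t 27.55 pos [0.5117 0.3116 0.2086] jawyaw 83.8 q6 -1.1 gap 0.997 F [ 0.1 -0.7  0.2]
shift [  0.28 -12.66  -1.11] turn [14.    0.05 -0.1 ]
```

View pics/wrist20.png

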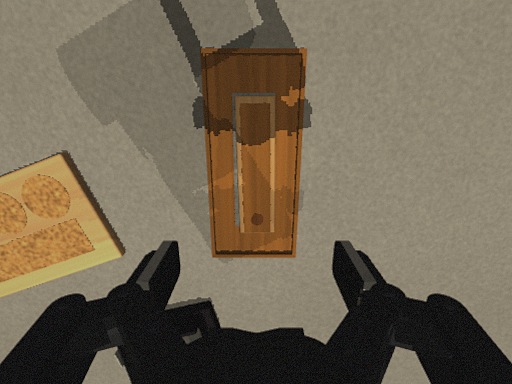

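View pics/side20.png

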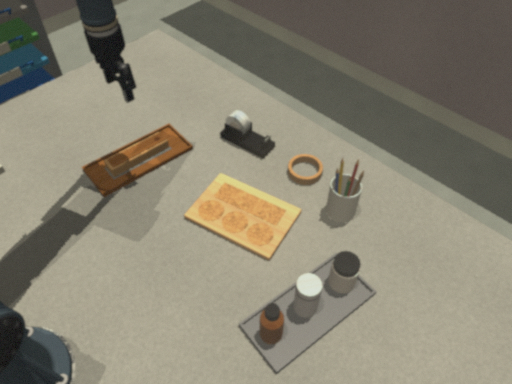

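```bash
python3 - <<'E'
from h import *
s=load('wrist20'); im=s["image"]
cv2.imwrite("pics/w20b.png",cv2.resize(im[40:265,195:315,::-1],None,fx=5,fy=2.6,interpolation=cv2.INTER_CUBIC))
E
```

```text
(no output)
```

View pics/w20b.png

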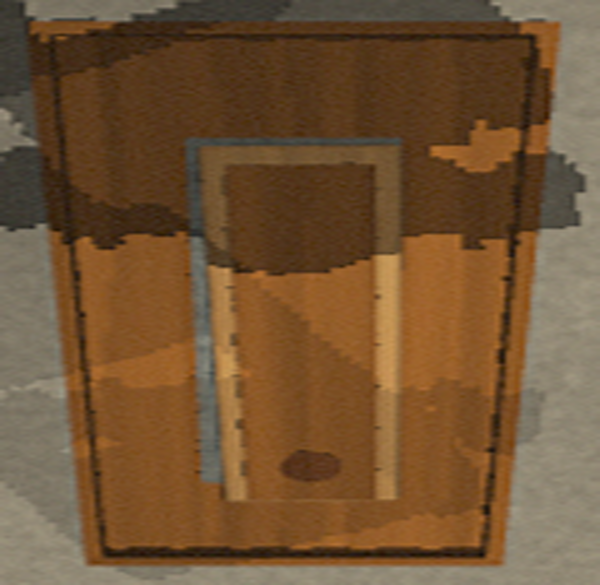

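```bash
python3 - <<'E'
from h import *
s=load('wrist20')
f=lambda pts,z: cast(s,np.array(pts)/[5,2.6]+[195,40]-.4,z)[:,:2]*1000
B=f([(200,147),(402,142),(396,500),(228,502)],.033); T=f([(30,22),(560,22),(500,563),(88,565)],.013)
b,t=B.mean(0),T.mean(0)
dx=(T[2]+T[3]-T[0]-T[1]);dx/=np.linalg.norm(dx);dy=np.array([-dx[1],dx[0]])
bx=B[2]+B[3]-B[0]-B[1]
print(b,t,"offset along",(b-t)@dx,"across",(b-t)@dy,"ang",np.degrees(np.arctan2(*bx[::-1])-np.arctan2(*dx[::-1])))
print([np.linalg.norm(B[i]-B[i-1]).round(1) for i in range(4)],[np.linalg.norm(T[i]-T[i-1]).round(1) for i in range(4)])
E
```

```text
[508.22251489 311.45019271] [507.61328964 308.32368504] offset along 0.2550376996817432 across 3.175084468528814 ang 1.1269502205439004
[np.float64(169.0), np.float64(44.8), np.float64(169.9), np.float64(44.0)] [np.float64(269.4), np.float64(118.5), np.float64(268.2), np.float64(118.4)]
```

```bash
python3 -c "
from h import *
plan([.403,-.2785,.19],13.8)"
```

```text
t 27.55 pos [0.5117 0.3116 0.2086] jawyaw 83.8 q6 -1.1 gap 0.997 F [ 0.1 -0.7  0.2]
shift [  0.63 -23.94  -1.79] turn [14.    0.05 -0.1 ]
```

Request:
carry_out:
  commands:
    - [[0,-1,0,1,0,0,85],[0,-2.4,0,2.5,0,0,85],[0,-4.2,0.1,4,0,0,85],[0,-6,0.1,5.5,0,0,85],[0,-7.8,0.2,7,0,0,85]]

```text
t: 28.05
tcp_pos: [0.492, 0.1149, 0.2034]
tool_rot: [0.25, 0.662, -0.25, 0.661]
force: [0.0, -0.8, -0.4]
finger_gap: 0.995
```

```bash
python3 -c "
from h import *
plan([.403,-.2785,.19],13.8)"
```

```text
t 28.05 pos [0.492  0.1149 0.2034] jawyaw 48.6 q6 -0.84 gap 0.995 F [ 0.  -0.8 -0.4]
shift [  0.54 -14.15   7.75] turn [ 6.95 -0.01  0.01]
```

Request:
carry_out:
  commands:
    - [[0,-1.6,0.9,1.4,0,0,85],[0,-3.2,1.8,2.8,0,0,85],[0,-4.8,2.6,4.2,0,0,85],[0,-6.4,3.5,5.6,0,0,85],[0,-8,4.4,6.9,0,0,85]]

```text
t: 28.55
tcp_pos: [0.4432, -0.108, 0.2036]
tool_rot: [0.435, 0.558, -0.435, 0.557]
force: [0.1, 0.2, -0.3]
finger_gap: 0.998
```

```bash
python3 -c "
from h import *
plan([.403,-.2785,.19],13.8)"
```

```text
t 28.55 pos [ 0.4432 -0.108   0.2036] jawyaw 14.0 q6 -0.73 gap 0.998 F [ 0.1  0.2 -0.3]
shift [ 0.54 -3.21  6.22] turn [ 0.05 -0.01  0.01]
```

Request:
carry_out:
  commands:
    - [[0.1,-0.8,1.5,0,0,0,80],[0.3,-1.6,3,0,0,0,72],[0.5,-2.4,4.6,0,0,0,66],[0.5,-3,5.7,0,0,0,66],[0.5,-3,5.8,0,0,0,66]]

```text
t: 29.05
tcp_pos: [0.4068, -0.2695, 0.191]
tool_rot: [0.435, 0.557, -0.436, 0.558]
force: [0.8, 0.0, 0.4]
finger_gap: 0.772
```

Request:
carry_out:
  commands:
    - [[0,0,0,0,0,0,66],[0,0,0,0,0,0,66],[0,0,0,0,0,0,66],[0,0,0,0,0,0,66],[0,0,0,0,0,0,66]]

```text
t: 29.55
tcp_pos: [0.4078, -0.2648, 0.1914]
tool_rot: [0.433, 0.559, -0.433, 0.559]
force: [-0.8, 0.6, -0.3]
finger_gap: 0.775
```

```bash
python3 -c "
from h import *
snap('wrist','21')
plan([.403,-.2785,.044],13.8)"
```

```text
t 29.6 pos [ 0.4078 -0.2651  0.1914] jawyaw 14.4 q6 -1.06 gap 0.771 F [ 0.3  0.7 -0.4]
shift [ 5.9  -0.32  0.47] turn [ 0.12  0.   -0.  ]
```

View pics/wrist21.png

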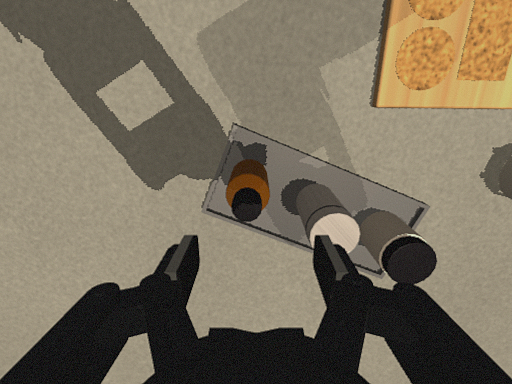

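Bottle cap at (247,203), slightly left of the jaw centre, agreeing with the recorded spot; first align, then descend.

Request:
carry_out:
  commands:
    - [[0,-0.2,0.3,0.1,0,0,66],[0.2,-0.3,0.5,0.1,0,0,66],[0.4,-0.3,0.5,0.1,0,0,66],[0.6,-0.3,0.5,0.1,0,0,66],[0.8,-0.3,0.5,0.1,0,0,66]]

```text
t: 30.1
tcp_pos: [0.403, -0.2796, 0.1706]
tool_rot: [0.436, 0.557, -0.436, 0.556]
force: [-0.4, 0.0, 0.6]
finger_gap: 0.767
```

```bash
python3 -c "
from h import *
plan([.403,-.2785,.0445],13.8)"
```

```text
t 30.1 pos [ 0.403  -0.2796  0.1706] jawyaw 13.8 q6 -1.08 gap 0.767 F [-0.4  0.   0.6]
shift [ 5.04  0.01 -0.04] turn [-0.   -0.01  0.  ]
```

Request:
carry_out:
  commands:
    - [[0.9,0,0,0,0,0,66],[2,0,0,0,0,0,66],[3.1,0,0,0,0,0,66],[4.2,0,0,0,0,0,66],[5,0,0,0,0,0,66]]

```text
t: 30.6
tcp_pos: [0.4029, -0.279, 0.0444]
tool_rot: [0.436, 0.557, -0.436, 0.556]
force: [-0.2, 0.4, 0.3]
finger_gap: 0.776
```

Request:
carry_out:
  commands:
    - [[0,0,0,0,0,0,62],[0,0,0,0,0,0,56],[0,0,0,0,0,0,50],[0,0,0,0,0,0,44],[0,0,0,0,0,0,36]]
  force: 40

```text
t: 31.1
tcp_pos: [0.4037, -0.2803, 0.0476]
tool_rot: [0.436, 0.556, -0.436, 0.557]
force: [-1.4, -0.3, 5.0]
finger_gap: 0.523
```

Request:
carry_out:
  commands:
    - [[0,0,0,0,0,0,36],[0,0,0,0,0,0,36],[-0.3,0,0,0,0,0,36],[-0.9,0,0,0,0,0,36],[-1.5,0,0,0,0,0,36]]

```text
t: 31.6
tcp_pos: [0.4032, -0.2794, 0.0843]
tool_rot: [0.436, 0.557, -0.436, 0.556]
force: [0.2, -1.5, -1.6]
finger_gap: 0.521
```

```bash
python3 -c "
from h import *
plan([.5205,.0307,.100],13.8)"
```

```text
t 31.6 pos [ 0.4032 -0.2794  0.0843] jawyaw 13.8 q6 -1.08 gap 0.521 F [ 0.2 -1.5 -1.6]
shift [ -0.62   7.51 -10.93] turn [-0.   -0.01  0.  ]
```

Request:
carry_out:
  commands:
    - [[-0.2,0.3,-0.4,0,0,0,36],[-0.4,0.8,-1.2,0,0,0,36],[-0.6,1.5,-2.2,0,0,0,36],[-0.6,2.2,-3.2,0,0,0,36],[-0.6,2.9,-4.2,0,0,0,36]]

```text
t: 32.1
tcp_pos: [0.4488, -0.1584, 0.0989]
tool_rot: [0.436, 0.557, -0.436, 0.556]
force: [0.5, 0.2, -2.0]
finger_gap: 0.528
```

Request:
carry_out:
  commands:
    - [[0,0.7,-1.0,0,0,0,36],[0,1.4,-2.1,0,0,0,36],[0,2.2,-3.2,0,0,0,36],[0,3.0,-4.3,0,0,0,36],[0,3.6,-5.2,0,0,0,36]]

```text
t: 32.6
tcp_pos: [0.5051, -0.0099, 0.0986]
tool_rot: [0.436, 0.557, -0.436, 0.556]
force: [-0.2, -1.6, -1.3]
finger_gap: 0.523
```

Request:
carry_out:
  commands:
    - [[0,0.5,-0.7,0,0,0,36],[0,0.9,-1.2,0,0,0,36],[0,1,-1.5,0,0,0,36],[0,1,-1.5,0,0,0,36],[0,1,-1.5,0,0,0,36]]

```text
t: 33.1
tcp_pos: [0.5196, 0.0297, 0.0986]
tool_rot: [0.436, 0.557, -0.436, 0.556]
force: [0.2, 0.5, -2.2]
finger_gap: 0.527
```

```bash
python3 -c "
from h import *
snap('wrist','22')
plan([.5205,.0307,.0575],13.8)"
```

```text
t 33.15 pos [0.5198 0.0293 0.0987] jawyaw 13.8 q6 -0.4 gap 0.519 F [-0.1 -0.7 -1.2]
shift [ 1.65  0.04 -0.05] turn [-0.   -0.    0.01]
```

View pics/wrist22.png

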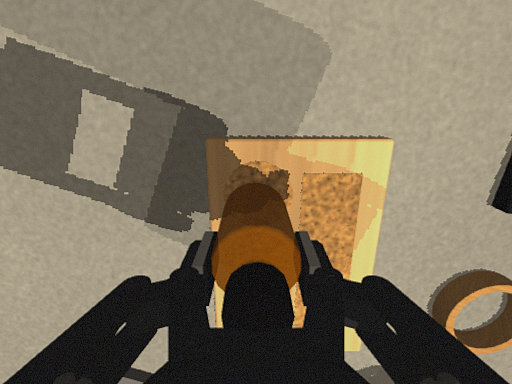

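Request:
carry_out:
  commands:
    - [[0.4,0,0,0,0,0,36],[0.9,0,0,0,0,0,36],[1.3,0,0,0,0,0,36],[1.6,0,0,0,0,0,36],[1.7,0,0,0,0,0,36]]

```text
t: 33.65
tcp_pos: [0.519, 0.0294, 0.0569]
tool_rot: [0.435, 0.558, -0.437, 0.556]
force: [-8.3, -1.1, 34.3]
finger_gap: 0.527
```

Request:
carry_out:
  commands:
    - [[0,0,0,0,0,0,36],[0,0,0,0,0,0,36],[0.05,0,0,0,0,0,36],[0.05,0,0,0,0,0,36],[0.05,0,0,0,0,0,36]]

```text
t: 34.15
tcp_pos: [0.5189, 0.0294, 0.057]
tool_rot: [0.435, 0.557, -0.437, 0.556]
force: [-6.7, -2.2, 21.3]
finger_gap: 0.521
```

Request:
carry_out:
  commands:
    - [[-0.05,0,0,0,0,0,36],[-0.1,0,0,0,0,0,36],[-0.1,0,0,0,0,0,42],[-0.1,0,0,0,0,0,48],[-0.1,0,0,0,0,0,52]]

```text
t: 34.65
tcp_pos: [0.5206, 0.0297, 0.0572]
tool_rot: [0.436, 0.556, -0.436, 0.556]
force: [0.6, 0.2, 0.0]
finger_gap: 0.615
```

Request:
carry_out:
  commands:
    - [[0,0,0,0,0,0,56],[0,0,0,0,0,0,60],[0,0,0,0,0,0,66],[0,0,0,0,0,0,66],[0,0,0,0,0,0,66]]

```text
t: 35.15
tcp_pos: [0.5204, 0.0297, 0.0576]
tool_rot: [0.436, 0.556, -0.436, 0.556]
force: [-0.1, -1.2, -0.7]
finger_gap: 0.777
```

Request:
carry_out:
  commands:
    - [[-0.6,0,0,0,0,0,66],[-1.6,0,0,0,0,0,66],[-2.8,0,0,0,0,0,66],[-4,0,0,0,0,0,66],[-4.8,0,0,0,0,0,66]]

```text
t: 35.65
tcp_pos: [0.521, 0.0296, 0.1796]
tool_rot: [0.437, 0.556, -0.436, 0.557]
force: [1.1, 0.1, -0.1]
finger_gap: 0.775
```

```bash
python3 -c "
from h import *
snap('wrist','23');snap('top','23')
plan([.493,-.2897,.165],13.8)"
```

```text
t 35.75 pos [0.5224 0.0294 0.1804] jawyaw 13.8 q6 -0.4 gap 0.772 F [ 1.3 -0.6 -0.2]
shift [ 0.62 -4.19 12.11] turn [ 0.    0.03 -0.07]
```

View pics/wrist23.png

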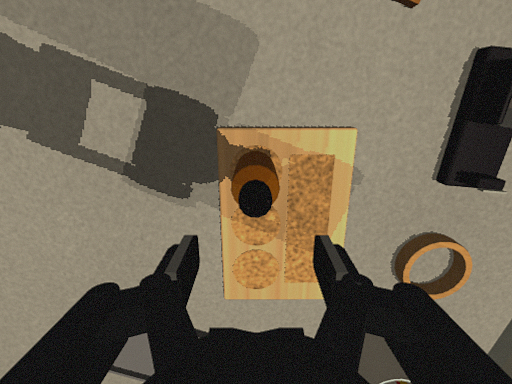

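Bottle stands on its pad, cap at (255,198) and centred. Now the can.

Request:
carry_out:
  commands:
    - [[0,-0.4,1,0,0,0,68],[0,-0.9,2.5,0,0,0,68],[0.1,-1.4,4.1,0,0,0,68],[0.2,-2,5.7,0,0,0,68],[0.3,-2.5,7.2,0,0,0,68]]

```text
t: 36.25
tcp_pos: [0.5015, -0.1613, 0.1687]
tool_rot: [0.436, 0.557, -0.436, 0.556]
force: [1.2, 0.2, -0.9]
finger_gap: 0.799
```

Request:
carry_out:
  commands:
    - [[0.1,-0.5,1.4,0,0,0,68],[0.2,-1,2.8,0,0,0,68],[0.3,-1.5,4.2,0,0,0,68],[0.3,-1.7,4.9,0,0,0,68],[0.3,-1.7,4.9,0,0,0,68]]

```text
t: 36.75
tcp_pos: [0.4903, -0.2913, 0.1615]
tool_rot: [0.437, 0.556, -0.437, 0.556]
force: [0.7, -0.0, -1.6]
finger_gap: 0.798
```

```bash
python3 -c "
from h import *
snap('wrist','24')
plan([.493,-.2897,.0415],13.8)"
```

```text
t 36.8 pos [ 0.4901 -0.2891  0.1616] jawyaw 13.7 q6 -0.97 gap 0.797 F [-0.4  0.3 -0.6]
shift [4.8  0.11 0.06] turn [-0.02 -0.02  0.01]
```

View pics/wrist24.png

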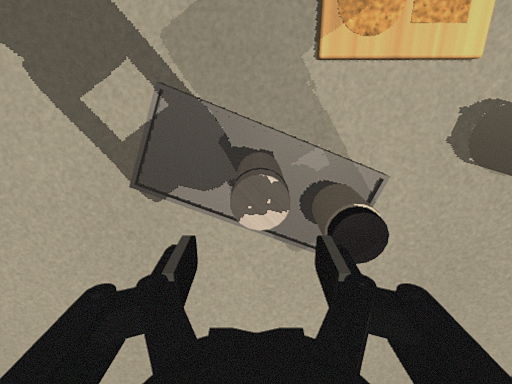

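Request:
carry_out:
  commands:
    - [[0.8,0.1,0,0,0,0,68],[1.8,0.1,0,0,0,0,68],[2.9,0.1,0,0,0,0,68],[3.9,0.1,0,0,0,0,68],[4.75,0.1,0,0,0,0,68]]

```text
t: 37.3
tcp_pos: [0.4927, -0.2854, 0.0425]
tool_rot: [0.436, 0.558, -0.435, 0.556]
force: [-0.2, 0.7, 0.4]
finger_gap: 0.797
```

Request:
carry_out:
  commands:
    - [[0,0,0,0,0,0,64],[0,0,0,0,0,0,58],[0,0,0,0,0,0,52],[0,0,0,0,0,0,46],[0,0,0,0,0,0,40]]

```text
t: 37.8
tcp_pos: [0.4938, -0.2885, 0.0453]
tool_rot: [0.437, 0.556, -0.436, 0.557]
force: [-0.0, 2.0, 5.6]
finger_gap: 0.577
```

Request:
carry_out:
  commands:
    - [[0,0,0,0,0,0,40],[0,0,0,0,0,0,40],[0,0,0,0,0,0,40],[0,0,0,0,0,0,40],[0,0,0,0,0,0,40]]

```text
t: 38.3
tcp_pos: [0.4938, -0.2885, 0.0453]
tool_rot: [0.437, 0.556, -0.436, 0.557]
force: [0.6, 1.8, 6.4]
finger_gap: 0.574
```

Request:
carry_out:
  commands:
    - [[-0.2,0,0,0,0,0,40],[-0.7,0,0,0,0,0,40],[-1.3,0,0,0,0,0,40],[-1.8,0,0,0,0,0,40],[-2.1,0,0,0,0,0,40]]

```text
t: 38.8
tcp_pos: [0.4935, -0.2891, 0.0979]
tool_rot: [0.436, 0.556, -0.436, 0.557]
force: [1.0, -0.1, -2.2]
finger_gap: 0.574
```

```bash
python3 -c "
from h import *
plan([.5365,-.0350,.097],13.8)"
```

```text
t 38.8 pos [ 0.4935 -0.2891  0.0979] jawyaw 13.8 q6 -0.97 gap 0.574 F [ 1.  -0.1 -2.2]
shift [ 0.03  4.1  -9.46] turn [ 0.    0.02 -0.01]
```

Request:
carry_out:
  commands:
    - [[0,0.2,-0.4,0,0,0,40],[0,0.5,-1.2,0,0,0,40],[0,1,-2.2,0,0,0,40],[0,1.4,-3.2,0,0,0,40],[0,1.9,-4.3,0,0,0,40]]

```text
t: 39.3
tcp_pos: [0.513, -0.1711, 0.0958]
tool_rot: [0.436, 0.557, -0.436, 0.556]
force: [-0.1, 0.2, -1.9]
finger_gap: 0.572
```

Request:
carry_out:
  commands:
    - [[0,0.5,-1.1,0,0,0,40],[0,0.9,-2.2,0,0,0,40],[0,1.4,-3.4,0,0,0,40],[0,1.8,-4.4,0,0,0,40],[0,2.2,-5.1,0,0,0,40]]

```text
t: 39.8
tcp_pos: [0.5351, -0.033, 0.0957]
tool_rot: [0.436, 0.558, -0.436, 0.556]
force: [-0.2, 0.3, -2.2]
finger_gap: 0.572
```

Request:
carry_out:
  commands:
    - [[0,0,0,0,0,0,40],[0,0,0,0,0,0,40],[0,0,0,0,0,0,40],[0,0,0,0,0,0,40],[0,0,0,0,0,0,40]]

```text
t: 40.3
tcp_pos: [0.5364, -0.0367, 0.0963]
tool_rot: [0.437, 0.556, -0.437, 0.556]
force: [-0.1, 0.3, -2.4]
finger_gap: 0.57
```

```bash
python3 -c "
from h import *
snap('wrist','25')
plan([.5365,-.0350,.0553],13.8)"
```

```text
t 40.35 pos [ 0.5364 -0.0366  0.0963] jawyaw 13.7 q6 -0.52 gap 0.577 F [-0.1  0.1 -1.5]
shift [ 1.64  0.02 -0.06] turn [-0.01 -0.    0.  ]
```

View pics/wrist25.png

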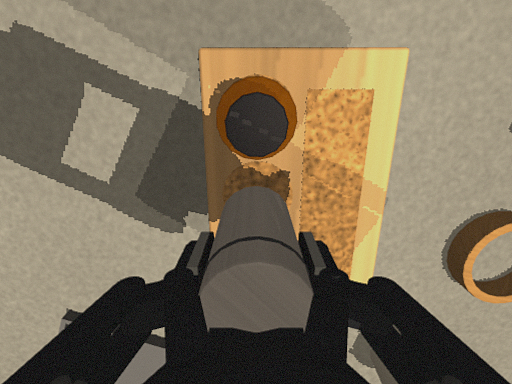

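Request:
carry_out:
  commands:
    - [[0.4,0,0,0,0,0,40],[0.9,0,0,0,0,0,40],[1.3,0,0,0,0,0,40],[1.5,0,0,0,0,0,40],[1.55,0,0,0,0,0,40]]

```text
t: 40.85
tcp_pos: [0.5358, -0.0357, 0.0563]
tool_rot: [0.436, 0.557, -0.437, 0.556]
force: [-0.1, 0.7, -2.7]
finger_gap: 0.569
```

Request:
carry_out:
  commands:
    - [[0,0,0,0,0,0,40],[0,0,0,0,0,0,40],[0,0,0,0,0,0,40],[0,0,0,0,0,0,40],[0,0,0,0,0,0,40]]

```text
t: 41.35
tcp_pos: [0.5367, -0.0359, 0.0579]
tool_rot: [0.436, 0.556, -0.436, 0.557]
force: [-0.5, -0.3, -1.1]
finger_gap: 0.573
```

Still ~2 mm above contact; lower 2 mm.

Request:
carry_out:
  commands:
    - [[0.05,0,0,0,0,0,40],[0.08,0,0,0,0,0,40],[0.08,0,0,0,0,0,40],[0.08,0,0,0,0,0,40],[0.08,0,0,0,0,0,40]]

```text
t: 41.85
tcp_pos: [0.5365, -0.0359, 0.0555]
tool_rot: [0.436, 0.556, -0.436, 0.556]
force: [0.0, 0.2, -2.2]
finger_gap: 0.576
```

Request:
carry_out:
  commands:
    - [[0,0,0,0,0,0,44],[0,0,0,0,0,0,50],[0,0,0,0,0,0,56],[0,0,0,0,0,0,62],[0,0,0,0,0,0,68]]

```text
t: 42.35
tcp_pos: [0.5367, -0.036, 0.0557]
tool_rot: [0.436, 0.556, -0.436, 0.557]
force: [0.4, 0.3, -0.5]
finger_gap: 0.791
```

Request:
carry_out:
  commands:
    - [[0,0,0,0,0,0,68],[0,0,0,0,0,0,68],[-0.8,0,0,0,0,0,68],[-1.9,0,0,0,0,0,68],[-3,0,0,0,0,0,68]]

```text
t: 42.85
tcp_pos: [0.536, -0.0358, 0.131]
tool_rot: [0.436, 0.557, -0.436, 0.556]
force: [0.0, -0.3, -0.1]
finger_gap: 0.797
```

```bash
python3 -c "
from h import *
plan([.5909,-.3044,.155],13.8)"
```

```text
t 42.85 pos [ 0.536  -0.0358  0.131 ] jawyaw 13.8 q6 -0.52 gap 0.797 F [ 0.  -0.3 -0.1]
shift [-0.97 -0.43 10.96] turn [ 0.   -0.01  0.01]
```

Request:
carry_out:
  commands:
    - [[-0.6,0,0.2,0,0,0,72],[-1,0,1.4,0,0,0,76],[-1,-0.1,3,0,0,0,76],[-1,-0.2,4.6,0,0,0,76],[-1,-0.2,6.1,0,0,0,76]]

```text
t: 43.35
tcp_pos: [0.568, -0.1867, 0.1558]
tool_rot: [0.436, 0.556, -0.436, 0.557]
force: [0.5, 0.8, 0.6]
finger_gap: 0.892
```

Request:
carry_out:
  commands:
    - [[0,0,1.4,0,0,0,76],[0,-0.1,2.8,0,0,0,76],[0,-0.2,4,0,0,0,76],[0,-0.2,4.8,0,0,0,76],[0,-0.2,4.8,0,0,0,76]]

```text
t: 43.85
tcp_pos: [0.5922, -0.3061, 0.1554]
tool_rot: [0.437, 0.555, -0.437, 0.557]
force: [-0.3, 0.4, 0.3]
finger_gap: 0.887
```

```bash
python3 -c "
from h import *
snap('wrist','26');snap('side','26')
plan([.5909,-.3044,.038],13.8)"
```

```text
t 43.95 pos [ 0.5912 -0.3024  0.1551] jawyaw 13.8 q6 -0.88 gap 0.889 F [-0.   0.7  0.3]
shift [ 4.68 -0.03  0.08] turn [-0.01 -0.02  0.01]
```

View pics/wrist26.png

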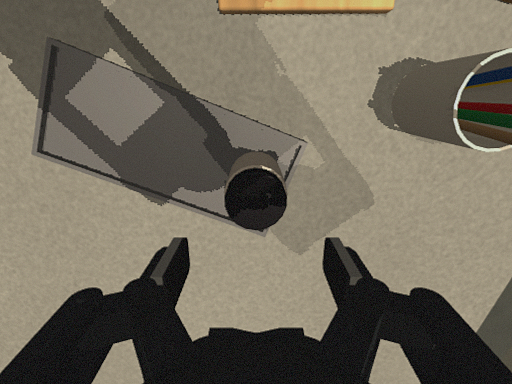

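View pics/side26.png

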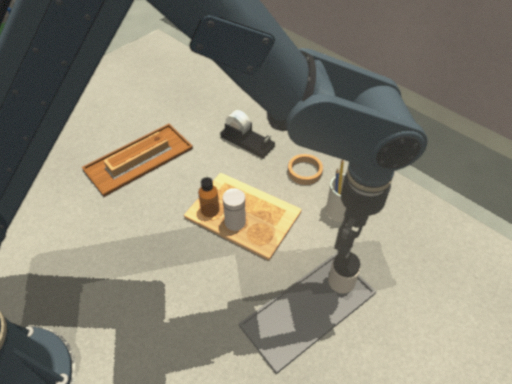

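Request:
carry_out:
  commands:
    - [[0.8,0,0.1,0,0,0,76],[1.8,0,0.1,0,0,0,76],[2.8,0,0.1,0,0,0,76],[3.8,0,0.1,0,0,0,76],[4.65,0,0.1,0,0,0,76]]

```text
t: 44.45
tcp_pos: [0.5917, -0.3028, 0.0381]
tool_rot: [0.436, 0.558, -0.436, 0.556]
force: [-0.4, 0.1, 0.8]
finger_gap: 0.891
```

Request:
carry_out:
  commands:
    - [[0,0,0,0,0,0,72],[0,0,0,0,0,0,66],[0,0,0,0,0,0,60],[0,0,0,0,0,0,54],[0,0,0,0,0,0,48]]

```text
t: 44.95
tcp_pos: [0.5934, -0.3057, 0.0413]
tool_rot: [0.436, 0.555, -0.436, 0.558]
force: [0.3, 1.2, 6.1]
finger_gap: 0.664
```

Request:
carry_out:
  commands:
    - [[0,0,0,0,0,0,48],[0,0,0,0,0,0,48],[0,0,0,0,0,0,48],[0,0,0,0,0,0,48],[0,0,0,0,0,0,48]]

```text
t: 45.45
tcp_pos: [0.5934, -0.3057, 0.0413]
tool_rot: [0.436, 0.556, -0.436, 0.557]
force: [0.2, 1.3, 5.9]
finger_gap: 0.662
```

Request:
carry_out:
  commands:
    - [[-0.2,0,0,0,0,0,48],[-0.7,0,0,0,0,0,48],[-1.3,0,0,0,0,0,48],[-1.8,0,0,0,0,0,48],[-2.1,0,0,0,0,0,48]]

```text
t: 45.95
tcp_pos: [0.5932, -0.3059, 0.094]
tool_rot: [0.436, 0.555, -0.436, 0.558]
force: [-0.2, -1.2, -2.8]
finger_gap: 0.662
```

```bash
python3 -c "
from h import *
plan([.5522,-.0981,.0935],13.8)"
```

```text
t 45.95 pos [ 0.5932 -0.3059  0.094 ] jawyaw 13.8 q6 -0.88 gap 0.662 F [-0.2 -1.2 -2.8]
shift [ 0.    0.39 -8.47] turn [ 0.    0.03 -0.02]
```

Request:
carry_out:
  commands:
    - [[0,0,-0.4,0,0,0,48],[0,0.1,-1.2,0,0,0,48],[0,0.2,-2.3,0,0,0,48],[0,0.3,-3.5,0,0,0,48],[0,0.3,-4.6,0,0,0,48]]

```text
t: 46.45
tcp_pos: [0.5712, -0.1897, 0.0913]
tool_rot: [0.436, 0.557, -0.436, 0.556]
force: [-0.6, 0.5, -2.6]
finger_gap: 0.661
```

Request:
carry_out:
  commands:
    - [[0,0,-1.1,0,0,0,48],[0,0.1,-2.2,0,0,0,48],[0,0.1,-3.1,0,0,0,48],[0,0.1,-3.7,0,0,0,48],[0,0.1,-3.9,0,0,0,48]]

```text
t: 46.95
tcp_pos: [0.5502, -0.0945, 0.0916]
tool_rot: [0.436, 0.558, -0.436, 0.556]
force: [-0.1, -0.7, -2.4]
finger_gap: 0.66
```

Request:
carry_out:
  commands:
    - [[0,0,0,0,0,0,48],[0,0,0,0,0,0,48],[0,0,0,0,0,0,48],[0,0,0,0,0,0,48],[0,0,0,0,0,0,48]]

```text
t: 47.45
tcp_pos: [0.5516, -0.0973, 0.0918]
tool_rot: [0.437, 0.556, -0.437, 0.556]
force: [0.4, -0.5, -2.0]
finger_gap: 0.665
```

```bash
python3 -c "
from h import *
snap('wrist','27')
plan([.5522,-.0981,.0518],13.8)"
```

```text
t 47.5 pos [ 0.5515 -0.0971  0.0918] jawyaw 13.8 q6 -0.61 gap 0.66 F [ 0.6 -0.2 -3. ]
shift [1.6  0.02 0.04] turn [-0.01  0.   -0.  ]
```

View pics/wrist27.png

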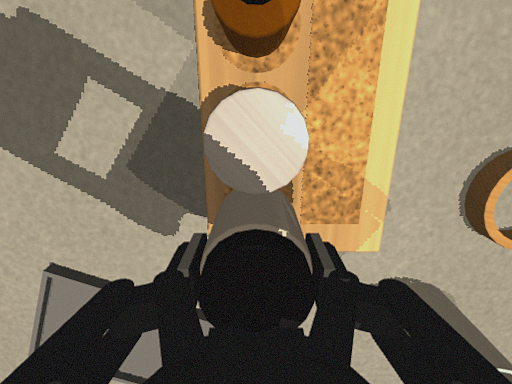

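Request:
carry_out:
  commands:
    - [[0.4,0,0,0,0,0,48],[0.9,0,0,0,0,0,48],[1.3,0,0,0,0,0,48],[1.5,0,0,0,0,0,48],[1.55,0,0,0,0,0,48]]

```text
t: 48.0
tcp_pos: [0.5507, -0.0963, 0.0517]
tool_rot: [0.436, 0.557, -0.437, 0.556]
force: [0.2, 0.9, -2.5]
finger_gap: 0.661
```

Request:
carry_out:
  commands:
    - [[0,0,0,0,0,0,48],[0,0,0,0,0,0,48],[0,0,0,0,0,0,48],[0.05,0,0,0,0,0,48],[0.05,0,0,0,0,0,48]]

```text
t: 48.5
tcp_pos: [0.5515, -0.0966, 0.052]
tool_rot: [0.436, 0.556, -0.436, 0.557]
force: [-0.1, -0.9, -3.2]
finger_gap: 0.656
```

Within 1 mm of contact; release.

Request:
carry_out:
  commands:
    - [[0.03,0,0,0,0,0,48],[0.03,0,0,0,0,0,52],[0.03,0,0,0,0,0,58],[0.03,0,0,0,0,0,64],[0.03,0,0,0,0,0,70]]

```text
t: 49.0
tcp_pos: [0.5516, -0.0967, 0.0513]
tool_rot: [0.436, 0.556, -0.436, 0.557]
force: [-0.6, -0.5, -0.5]
finger_gap: 0.819
```

Request:
carry_out:
  commands:
    - [[0,0,0,0,0,0,76],[0,0,0,0,0,0,78],[-0.8,0,0,0,0,0,78],[-1.9,0,0,0,0,0,78],[-3,0,0,0,0,0,78]]

```text
t: 49.5
tcp_pos: [0.551, -0.0964, 0.1264]
tool_rot: [0.436, 0.557, -0.436, 0.556]
force: [-0.4, -0.3, -0.9]
finger_gap: 0.913
```

Request:
carry_out:
  commands:
    - [[-1,0,0,0,0,0,78],[-2,0,0.5,0,0,0,78],[-3,-0.6,1.6,0,0,0,78],[-4,-1.4,3,0,0,0,78],[-5,-2.4,4.5,0,0,0,78]]

```text
t: 50.0
tcp_pos: [0.5204, -0.2195, 0.2515]
tool_rot: [0.436, 0.557, -0.436, 0.557]
force: [0.8, -1.2, -0.1]
finger_gap: 0.913
```

Request:
carry_out:
  commands:
    - [[0,-1.2,1,0,0,0,78],[0,-2.2,2,0,0,0,78],[0,-3,2.5,0,0,0,78],[0,-3,2.5,0,0,0,78],[0,-3,2.5,0,0,0,78]]

```text
t: 50.5
tcp_pos: [0.4623, -0.2974, 0.2503]
tool_rot: [0.437, 0.556, -0.436, 0.556]
force: [0.1, 1.0, -0.7]
finger_gap: 0.912
```

```bash
python3 -c "
from h import *
snap('wrist','28');snap('side','28');snap('top','28')
plan()
for a in ('top','side'):
    i=load(a+'28')['image'];j=load(a+'0')['image']
    o=(165,275,195,335) if a=='top' else (160,270,175,315)
    c=lambda m:cv2.resize(m[o[0]:o[1],o[2]:o[3],::-1],None,fx=2.8,fy=2.8,interpolation=cv2.INTER_CUBIC)
    cv2.imwrite(f'pics/cmp_{a}.png',np.hstack([c(j),c(i)]))
"
```

```text
t 50.65 pos [ 0.4631 -0.2965  0.2502] jawyaw 13.9 q6 -1.02 gap 0.918 F [-0.5 -0.2 -0.2]
shift [0. 0. 0.] turn [ 0. -0. -0.]
```

View pics/cmp_top.png

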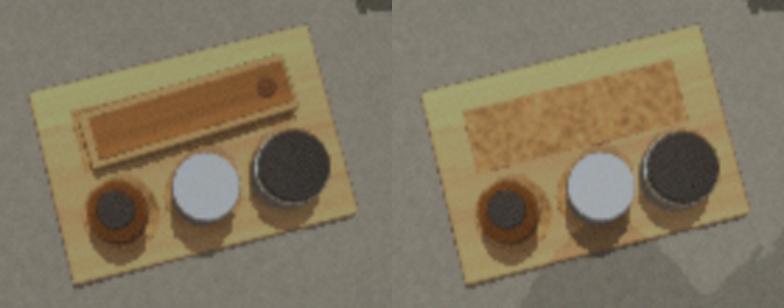

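View pics/cmp_side.png

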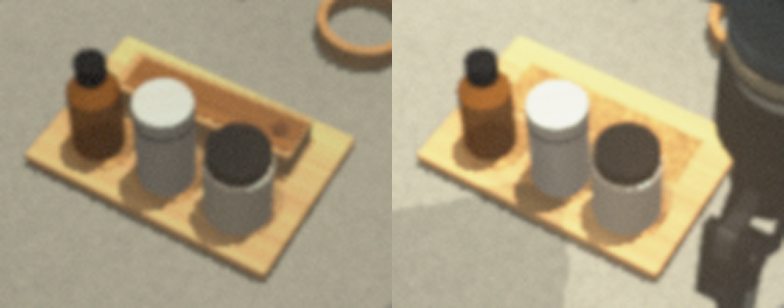

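View pics/top28.png

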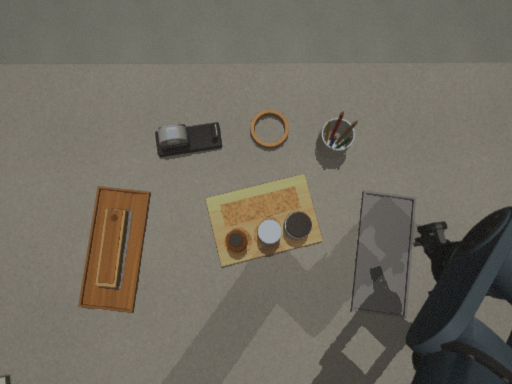

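```bash
python3 -c "
from station import manip
print(manip.sign_off())"
```

```text
the job is handed in; nothing more can be done
None
```

I finished the job and handed it in at about 51 s of the 144 s allowed. I moved the jar, can and bottle into the side tray and laid the pencil box lid up on the felt strip. Then I put the bottle, can and jar back on their own pads.

- **Pencil box:** a wrist picture taken just after its release put its centre about 3 mm across and under 1 mm along from the tray's middle, turned about 1°. It was not measured again, but the last top view shows it still lying on the strip.
- **Jar, bottle and can:** comparing the last top and side views with the first ones by eye, all three stand upright within about 1 pixel (roughly 2–3 mm) of where they started. They are released, and the gripper is clear of everything.
- **Bystanders:** the pencil cup, tape dispenser and tape roll look unmoved in the last top view.

Three things were less than perfect:
- **Bottle:** it was pressed onto its pad with up to about 34 N on the wrist before I eased off, which is below the 120 N limit.
- **Box:** it was let go a few millimetres above the tray floor, by the arm's height reading.
- **Cameras:** the side view disagreed with the top and wrist views by about 4–7 mm in places. I relied on averages and the wrist camera.

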